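Clamp a culture flask on the orbital shaker

TASK

Get the culture flask ready for shaking: lay it in the nest on the shaker's platform, cap toward the control front, then lower the hold-down plate level over the two studs, gently and without dropping it, until it rests fully home on their collars. Lock it by pushing one spring clip sideways into the groove of each stud, between plate and stud head, until it snaps in and is fully seated. Keep the flask lying flat all the time, never stood up, and leave the other things on the bench where they are.

Things in the scene. Friction and masses are not known exactly. Their poses are not given: they have to be found in the camera images.
- shaker: White orbital shaker, fixed: housing 154 x 210 x 47 mm high, knob and display (control front) on its -x side, aluminium platform on top (62 mm above the bench). Origin on the bench midway between the two studs; y from right to left stud, z up. Between the studs the flask nest: a rubber mat, its top 64 mm above the bench, between steel sheet guides 14 mm high that flare outward.
- nest (a point): Where flask_mid must lie: midway between the studs, 76 mm above the bench, axes as the shaker. About 2.5 mm play to the guides at mat level. Side guides stand near the body's four corners (25 to 38 mm from the middle along x), the middle of both long sides is open for fingers; one stop at the +x end, two at the -x end with the neck between them, so the cap must point to -x.
- stud_left (a point): On the axis of the left stud (shaker y +66 mm), mid height of its groove, 103.5 mm above the bench; axes as the shaker. Steel; heights above the bench: collar 26 mm diameter to 92 (the plate rests on it), shank 16 mm to 96.5, taper to the groove, 11 mm diameter from 100 to 107, head 16 mm to 114, nose tapering to 8 mm at 122.
- stud_right (a point): The same point on the right stud (shaker y -66 mm). The studs are alike, 132 mm apart.
- flask_mid (a point): Clear flask with pink medium and blue cap, lying flat: 48 mm wide (x), 101 mm long (y), 25 mm high, about 55 g. The point is the middle of its flat-sided body (78 mm long), 12 mm above its underside; the cap points to -y and ends 61 mm from here; z up. Grasp across x.
- plate_bar (a point): Middle of the black bar handle of the hold-down plate: bar 12 mm wide (x), 68 mm long (y), 12 mm high, 18 mm clear above the plate on two posts at y -26 and +26 mm; z up. On the bench this point is 34.5 mm high. Grasp across x.
- plate_mid (a point): Centre of the hold-down plate, 28 mm under plate_bar, same axes. Aluminium, 60 (x) x 172 (y) x 8 mm, 0.2 kg, with 18 mm holes at y -66 and +66 mm, and under its middle a 2.5 mm rubber pad (52 x 78 mm) on which it lies on the bench. Home on the collars this point is 96 mm above the bench, and the plate's top level with the bottom of the grooves. Either way round is right.
- clip_a_grip (a point): Middle of the upright grey finger grip of a steel spring clip: grip 14 (x) x 10 (y) mm, its top 34 mm and this point 22 mm above the clip's underside; z up, +x points to the clip's open mouth, the way to push. Grasp across y. The clip lies flat: 3.5 mm thick, 21 mm wide, 43 mm long, about 38 g.
- clip_a_seat (a point): Centre of that clip's seat, where the stud's axis comes to lie: 26 mm ahead (+x) of the grip, 1.75 mm above the clip's underside, same axes. Two sprung arms end 8 mm ahead of it in rounded jaws 8 mm apart, which the groove spreads by 1.5 mm each before they snap shut behind it; that takes about 5 to 8 N. It may be pushed on from any side and lies on the plate when let go.
- clip_b_grip (a point): The same point of the other clip, which is identical.
- clip_b_seat (a point): The same point of the other clip. Either clip may go on either stud.
- tip_box: Bystander: clear blue pipette-tip box, 94 x 128 x 89 mm.
- slide_box: Bystander: blue and white slide box left of the shaker, 36 x 86 x 30 mm.
- mouse: Bystander: white computer mouse, 115 x 57 x 34 mm.
- beaker: Bystander: beaker with used tips at the right front, 68 mm diameter, 90 mm high.
Not all that is in view belongs to the job. Of the things that look like the part that bears plate_bar, the larger one is meant.

How it is judged:
By the outcome, as a careful person would: the job done as asked, in the order asked, and still so for the second after the job is handed in, with the robot touching nothing.
It also fails if it takes over 72 s, if anything falls off the work surface, if the arm or the gripper's body presses on something with over 40 N, if the wrist force passes 120 N, or if a joint passes its speed limit or range.

ROBOT

A 6-joint arm with a two-finger parallel gripper is mounted at the origin on a cart in front of the work surface, level with it; the furniture and walls round the work are solid. World frame = base frame: x ahead of the robot, y to its left, z up, the work surface at z = 0. Lengths are in m, angles in rad, forces in N, time in s.
With the tool pointing down it reaches from about 0.325 to 0.775 m from the base axis. Payload 9.3 kg.
Tool frame: the origin (TCP) lies at the very end of the fingers, on their centre line; the grasp point (between the pads) lies 19 mm behind it; z points along the fingers, y is the direction in which the jaws open and shut (so a half turn about z gives the same grasp; the last joint's range is limited). The gripper opens to 85 mm and grips with 20 to 120 N. Pads are 22 mm wide; open, the fingers measure 114 mm over their backs; the gripper's body (76 mm by 85 mm) begins 54 mm behind the grasp point. The pads swing forward as they close: fully open they stand 13 mm farther back than shut.
Start: joints at [-1.38, 0.259, 0.021, 1.334, 0, 1.418], TCP at [0.185, -0.518, 0.231] pointing down, gripper open.
Joint ranges: [-3.04, 3.04], [-0.91, 1.82], [-1.04, 1.36], [-1.92, 1.95], [-1.52, 1.45], [-3.14, 3.14]. Speed limits (rad/s): [2.22, 2.22, 2.79, 3.14, 3.14, 3.14].

INTERFACE

Orientations are given as a unit quaternion [x, y, z, w].
In Python, from workcell import r gives the robot as it stands.
- The arm moves only by the tool play_rows, never from a script. Its argument "targets" is text: rows parted by semicolons, each of 6 numbers parted by spaces: the shift along the tool's x, y, z in mm, then the turn, a rotation vector about the tool's x, y, z in degrees. A call has 1 to 12 rows; each row shifts and turns the commanded pose from where the row before left it, along the tool's axes as they then stand; what a row does not reach is not made up. A row lasts 1/12 s, in which the tool goes at most 41.7 mm and 7.16 degrees, less where a joint would pass 70% of its speed; a pose out of reach is approached as far as the arm can. A call is refused whole if a number of a shift passes 41.7 or a number of a turn 7.16, either way. A call with a gripper value outside its range is refused whole. "jaw" is the closure, from 0 (fully open) to 1 (shut), set as the call begins (left out, the last holds). The fingers move at their own pace and stop on an object; "newtons" is the grip in N (left out, the last holds). Time passes only in rows, so rows that do not move let the fingers close. It gives the time, the measured TCP pose, the force and the opening at its end, in the units of the state.
- r.observe(): the state, without advancing time (a new reading comes with each control period).
- r.camera(name): name is "side" or "top"; returns a dict with "img" (384x512x3 uint8, red, green, blue), "fx", "fy", "cx", "cy" (pixels), "view" (4x4, takes a point from world to camera coordinates). Camera axes: x right, y down, z forward; pixel columns grow to the right and rows downward; lengths in m; the calibration is good to about 2 mm. A picture is of the moment at which its call begins. There is no depth.
- r.job_done(): hands the job in, once; it reports no verdict.
Trained networks look in the newest picture that a camera, given by its name, has taken for a name from the list of things; names that differ only in an ending like _2 or _b are one class to them, and where a whole thing is asked for, a point or a joint stands for the part that bears it (a point fixed in the world has none). Each returns a list of dicts, best first, with "p" (0 to 1); they miss things now and then, are a little off and sometimes report something else, mostly with a low value. They report only what shows in the picture. A call takes as long as a camera call. They do not tell look-alikes from the thing itself.
- r.find_in(camera, target): "uv" ([column, row] in pixels, amid what is visible of it).
- r.outline_of(camera, target): "pixels" (384x512 bool, what is visible of it) and "uv" ([column, row] in pixels, amid what is visible of it).
The state is a dict: "t": time; "q": joint angles; "qd": joint speeds; "effort": joint torques, N m; "tool_pos": TCP position; "tcp_rot": TCP orientation; "force": force on the tool from outside, world axes, zero at the start; "wrist_torque": the same for the moment, N m; "width": finger opening in m.
Only numpy, scipy, OpenCV 4.12 (cv2) and the standard library are available. Lean on these libraries where they do the work, as an engineer would, in place of code of your own. Each camera call takes 0.05 s, during which the arm holds its last target.

## Working session

There is one attempt and no reset: what is moved stays moved. The work goes in short steps, Python scripts to look and compute and a tool call to move; the robot and the scene stay as the last step left them, time stands still between calls to the robot, and variables do not carry over. Pictures are saved under pics/ and viewed, and the job is handed in when it is done.

Besides the shell and the picture viewer there is one more tool, called after "Emit:" as name(argument=value, ...), one argument or row to a line, values as JSON. play_rows: Moves the arm, as the interface text tells. Its arguments: {"type":"object","properties":{"targets":{"type":"string"},"jaw":{"type":"number"},"newtons":{"type":"number"}},"required":["targets"]}

```bash
ls; mkdir -p pics
python3 - <<'E'
from workcell import r
import cv2,numpy as np
s=r.observe();print({k:np.round(v,3).tolist() for k,v in s.items()})
for c in("side","top"):
    d=r.camera(c);cv2.imwrite(f"pics/{c}0.png",cv2.resize(d["img"][:,:,::-1],(768,576),interpolation=cv2.INTER_CUBIC))
    print(c,d["fx"],d["fy"],d["cx"],d["cy"],np.round(d["view"],4).tolist())
E
```

```text
pics
{'t': 0.0, 'q': [-1.38, 0.259, 0.021, 1.334, -0.0, 1.418], 'qd': [0.0, 0.001, 0.001, -0.002, -0.001, 0.001], 'effort': [0.001, -55.563, 34.453, 0.014, -0.0, -0.0], 'tool_pos': [0.185, -0.518, 0.231], 'tcp_rot': [0.985, 0.171, -0.0, -0.001], 'force': [-0.198, 0.622, 0.001], 'wrist_torque': [0.001, -0.025, -0.007], 'width': 0.085}
side 477.1917872120545 477.1917872120545 257.7441920675768 193.81651733602442 [[-1.0, 0.0026, 0.0009, 0.4921], [0.0008, 0.5794, -0.815, 0.1629], [-0.0026, -0.815, -0.5794, 1.912], [0.0, 0.0, 0.0, 1.0]]
top 356.43790718585205 356.43790718585205 252.4557568911896 190.84671746917653 [[-0.0116, -0.9998, -0.0166, -0.1387], [-0.9903, 0.0138, -0.1381, 0.5047], [0.1383, 0.0149, -0.9903, 1.4575], [0.0, 0.0, 0.0, 1.0]]
```

View pics/side0.png

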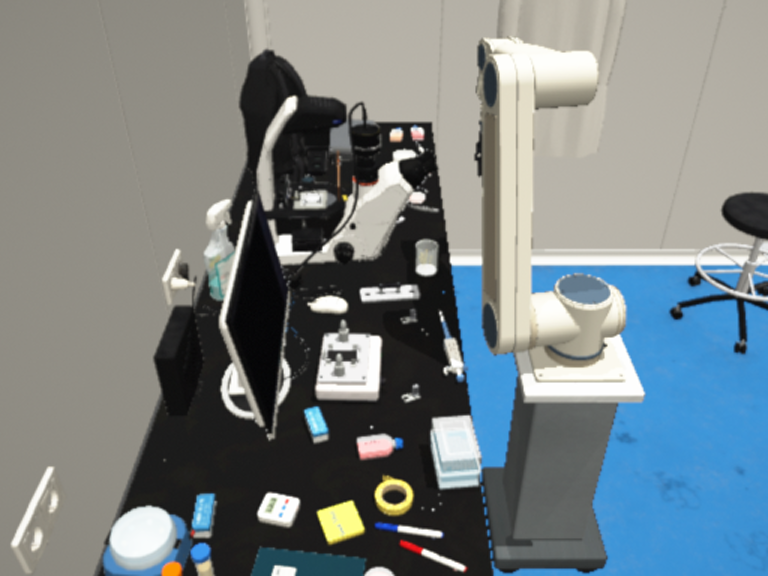

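View pics/top0.png

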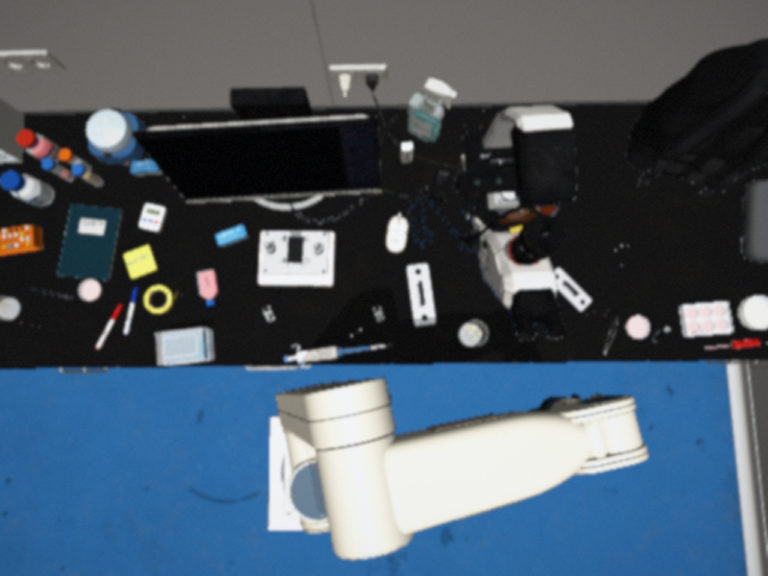

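```bash
cat > h.py <<'E'
from workcell import r
import cv2,numpy as np
from scipy.optimize import least_squares
def P(d,X):
    X=np.atleast_2d(X);c=X@d["view"][:3,:3].T+d["view"][:3,3]
    return np.c_[d["fx"]*c[:,0]/c[:,2]+d["cx"],d["fy"]*c[:,1]/c[:,2]+d["cy"]]
def ray(d,uv):
    R=np.array(d["view"])[:3,:3];t=np.array(d["view"])[:3,3]
    v=R.T@np.array([(uv[0]-d["cx"])/d["fx"],(uv[1]-d["cy"])/d["fy"],1]);return -R.T@t,v
def atz(d,uv,z):
    o,v=ray(d,uv);return o+v*(z-o[2])/v[2]
def tri(d1,u1,d2,u2):
    f=lambda X:np.r_[P(d1,X)[0]-u1,P(d2,X)[0]-u2]
    s=least_squares(f,[.6,0,.05]);return s.x,np.abs(s.fun).max()
def crop(d,x0,y0,x1,y1,name,W=780):
    im=d["img"][y0:y1,x0:x1,::-1];k=min(W/(x1-x0),590/(y1-y0))
    cv2.imwrite("pics/"+name,cv2.resize(im,None,fx=k,fy=k,interpolation=cv2.INTER_CUBIC));print(name,"scale",round(k,2))
E
python3 - <<'E'
from h import *
S=r.camera("side");T=r.camera("top")
np.save("cal.npy",np.array([S,T],dtype=object),allow_pickle=True)
for n in["shaker","nest","stud_left","stud_right","flask_mid","plate_bar","plate_mid","clip_a_grip","clip_a_seat","tip_box","slide_box","mouse","beaker"]:
    for c in("side","top"):
        print(n,c,[(np.round(x["uv"],1).tolist(),round(x["p"],2)) for x in r.find_in(c,n)][:4])
crop(T,160,140,330,250,"t1.png");crop(S,190,180,330,330,"s1.png")
E
```

```text
shaker side [([233.1, 245.1], 0.58)]
shaker top [([197.4, 172.1], 0.64)]
nest side [([228.7, 243.3], 0.69)]
nest top []
stud_left side [([230.6, 244.4], 0.62)]
stud_left top [([196.6, 172.4], 0.82)]
stud_right side [([229.5, 240.4], 0.9)]
stud_right top [([196.8, 174.0], 0.81)]
flask_mid side [([251.9, 296.7], 0.59)]
flask_mid top [([139.2, 188.6], 0.55)]
plate_bar side [([259.0, 191.8], 0.78)]
plate_bar top [([283.0, 196.0], 0.96), ([380.2, 192.1], 0.53)]
plate_mid side [([257.4, 193.8], 0.74)]
plate_mid top [([282.0, 194.4], 0.76), ([386.2, 193.3], 0.6)]
clip_a_grip side [([274.1, 209.1], 0.44)]
clip_a_grip top [([180.1, 209.1], 0.32), ([123.0, 231.6], 0.25)]
clip_a_seat side []
clip_a_seat top []
tip_box side [([298.9, 301.3], 0.59)]
tip_box top [([122.3, 229.5], 0.91)]
slide_box side [([210.6, 279.2], 0.76)]
slide_box top []
mouse side [([216.2, 201.0], 0.71)]
mouse top [([264.7, 155.2], 0.68), ([199.0, 170.6], 0.68)]
beaker side [([282.1, 172.8], 0.79), ([258.1, 194.0], 0.69)]
beaker top [([281.7, 193.7], 0.68), ([318.0, 222.2], 0.62)]
t1.png scale 4.59
s1.png scale 3.93
```

Run:
```python
from h import *
S=r.camera("side");T=r.camera("top")
for n in["shaker","flask_mid","plate_bar","clip_a_grip"]:
    for c in("side","top"):
        for x in r.outline_of(c,n)[:4]:
            m=x["pixels"];ys,xs=np.nonzero(m)
            print(n,c,np.round(x["uv"],1),round(x["p"],2),m.sum(),"bbox",xs.min(),xs.max(),ys.min(),ys.max())
```

```text
shaker side [232.1 243.7] 0.78 1785 bbox 210 254 217 267
shaker top [197.4 171. ] 0.8 1810 bbox 173 223 154 192
flask_mid top [138.2 190.9] 0.58 235 bbox 131 144 179 202
plate_bar side [257.1 192.8] 0.61 387 bbox 240 279 188 200
plate_bar top [378.2 194.2] 0.8 244 bbox 371 391 180 204
plate_bar top [279.4 196.4] 0.55 557 bbox 272 289 176 216
plate_bar top [197.6 173.5] 0.36 1914 bbox 172 224 153 192
clip_a_grip side [272.3 207.6] 0.5 31 bbox 271 276 207 213
clip_a_grip top [251.1 210. ] 0.55 30 bbox 250 255 207 213
clip_a_grip top [198.7 171.4] 0.41 1873 bbox 172 223 153 192
```

View pics/t1.png

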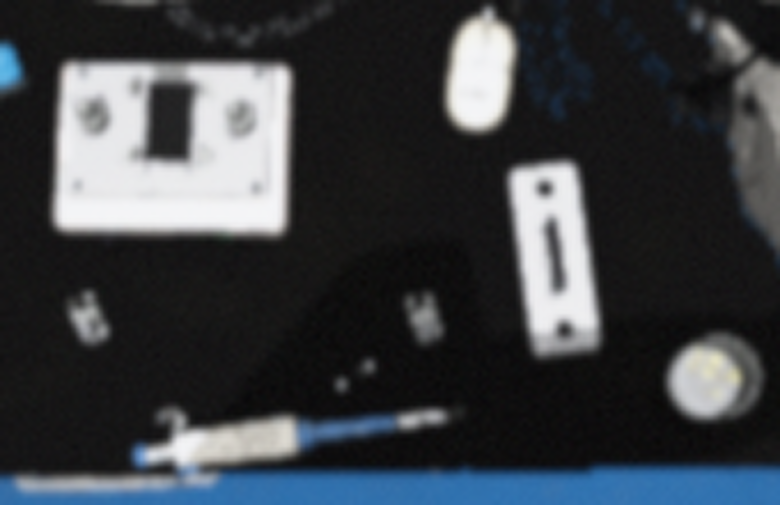

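View pics/s1.png

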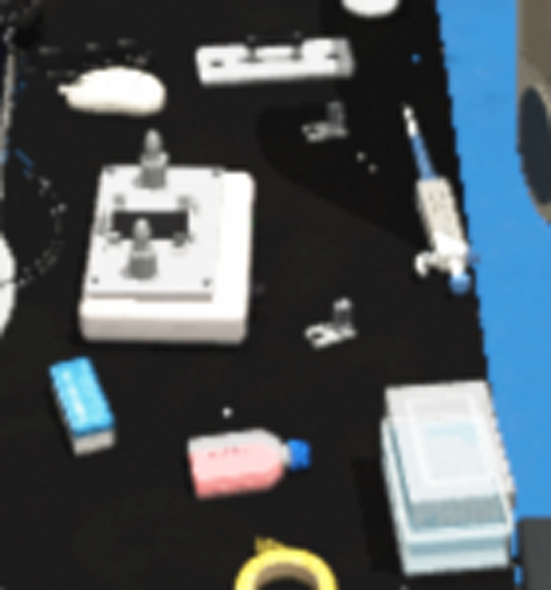

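Run:
```python
from h import *
a=[],[]
for i in range(3):
    a[0].append(r.camera("side")["img"].astype(float));a[1].append(r.camera("top")["img"].astype(float))
S,T=np.load("cal.npy",allow_pickle=True)
print(a[0][0].std(),(a[0][0]-a[0][1]).std())
S["img"]=np.mean(a[0],0).round().astype(np.uint8);T["img"]=np.mean(a[1],0).round().astype(np.uint8)
np.save("cal.npy",np.array([S,T],dtype=object),allow_pickle=True)
crop(T,170,150,228,194,"t2.png");crop(S,206,210,258,272,"s2.png")
print(r.observe()["t"])
```

```text
66.85630716336422 0.6958692303245623
t2.png scale 13.41
s2.png scale 9.52
2.3
```

View pics/t2.png

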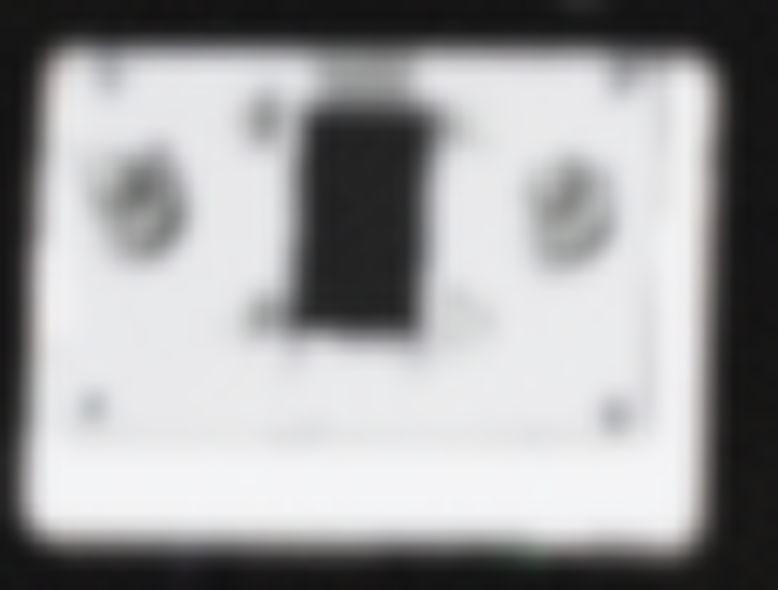

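View pics/s2.png

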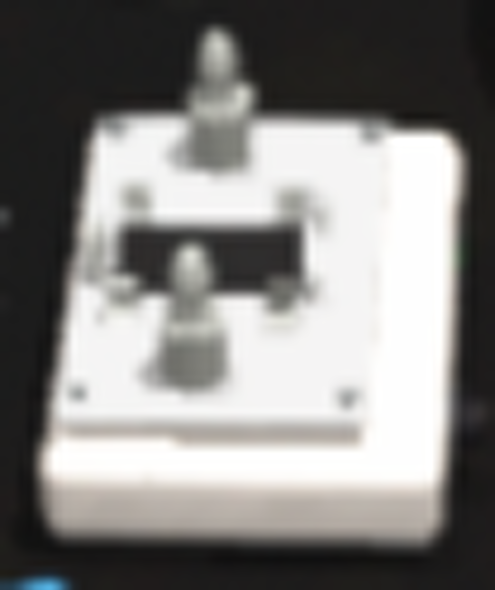

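```bash
cat >> h.py <<'E'
def pose(x,y,z,yaw):
    c,s=np.cos(yaw),np.sin(yaw);M=np.eye(4);M[:2,:2]=[[c,-s],[s,c]];M[:3,3]=[x,y,z];return M
def tf(M,X):return np.atleast_2d(X)@M[:3,:3].T+M[:3,3]
def circ(cx,cy,z,rad,n=24):
    t=np.linspace(0,2*np.pi,n,endpoint=False);return np.c_[cx+rad*np.cos(t),cy+rad*np.sin(t),0*t+z]
STUD=[[(62,13),(92,13)],[(92,8),(96.5,8)],[(100,5.5),(107,5.5)],[(107,8),(114,8)],[(114,8),(122,4)]]
def stud_hulls(y):
    return [np.vstack([circ(0,y,z/1000,q/1000) for z,q in s]) for s in STUD]
def box(x0,x1,y0,y1,z0,z1):
    return np.array([[a,b,c] for a in(x0,x1) for b in(y0,y1) for c in(z0,z1)])
SS=8
def mask(d,hulls,roi):
    x0,y0,x1,y1=roi;m=np.zeros(((y1-y0)*SS,(x1-x0)*SS),np.uint8)
    for h in hulls:
        p=(P(d,h)-[x0,y0]+.5)*SS-.5
        hu=cv2.convexHull(p.astype(np.float32))
        cv2.fillConvexPoly(m,np.round(hu*16).astype(np.int32),255,shift=4)
    m=cv2.resize(m,(x1-x0,y1-y0),interpolation=cv2.INTER_AREA)/255.
    return cv2.GaussianBlur(m,(0,0),.6)
def overlay(d,hulls,roi,name):
    x0,y0,x1,y1=roi;k=min(780/(x1-x0),590/(y1-y0))
    im=cv2.resize(np.ascontiguousarray(d["img"][y0:y1,x0:x1,::-1]),None,fx=k,fy=k,interpolation=cv2.INTER_CUBIC)
    for i,h in enumerate(hulls):
        p=(P(d,h)-[x0,y0]+.5)*k-.5
        cv2.polylines(im,[np.round(cv2.convexHull(p.astype(np.float32))).astype(np.int32)],True,[(0,0,255),(0,255,0),(255,0,0),(255,0,255)][i%4],1,cv2.LINE_AA)
    cv2.imwrite("pics/"+name,im)
E
python3 - <<'E'
from h import *
S,T=np.load("cal.npy",allow_pickle=True)
print(ray(S,[0,0])[0],ray(T,[0,0])[0])
f=lambda u,k,x0,y0:np.array([(u[0]+.5)/k+x0-.5,(u[1]+.5)/k+y0-.5])
t=[f(u,780/58,170,150) for u in[(142,205),(570,212)]]   # approx stud middles in top
s=[f(u,590/62,206,210) for u in[(192,245),(216,32)]]    # tips side (left stud near)
for a,n in zip(s,"LR"): print(n,atz(S,a,.120))
for a,n in zip(t,"LR"): print(n,atz(T,a,.092))
E
```

```text
[0.49703218 1.46262577 1.2402317 ] [ 0.29658012 -0.16725674  1.5107431 ]
L [0.60816854 0.14525569 0.12      ]
R [0.60537205 0.01325716 0.12      ]
L [0.60610466 0.1476787  0.092     ]
R [0.60197663 0.01772904 0.092     ]
```

Run:
```python
from h import *
from scipy.optimize import minimize
S,T=np.load("cal.npy",allow_pickle=True)
rs=(204,208,260,274);rt=(166,148,230,198)
gs=S["img"][rs[1]:rs[3],rs[0]:rs[2]].mean(2)
gt=T["img"][rt[1]:rt[3],rt[0]:rt[2]].mean(2)
# housing fit on brightness>threshold in both views (x,y centre, yaw)
def cost(p,d,g,roi):
    M=pose(p[0],p[1],0,p[2]);m=mask(d,[tf(M,box(-.077,.077,-.105,.105,.004,.047)),tf(M,box(-.077+p[3],.077,-.1,.1,.047,.062))][:1],roi)
    t=np.clip((g-20)/170,0,1);t=(t>.5)*1.
    return ((m-t)**2).sum()
for nm,d,g,roi in(("side",S,gs,rs),("top",T,gt,rt)):
    best=minimize(lambda p:cost([*p,0],d,g,roi),[.585,.08,-.02],method="Nelder-Mead",options=dict(initial_simplex=np.array([[.585,.08,-.02],[.595,.08,-.02],[.585,.09,-.02],[.585,.08,.03]])))
    print(nm,best.x,best.fun)
    p=best.x;M=pose(p[0],p[1],0,p[2]);overlay(d,[tf(M,box(-.077,.077,-.105,.105,.004,.047))],roi,f"hous_{nm}.png")
for nm,d,roi in(("side",S,(206,210,258,272)),("top",T,(170,150,228,194))):
    M=pose(.606,.0805,0,-.022);overlay(d,[tf(M,h) for y in(.066,-.066) for h in stud_hulls(y)],roi,f"st_{nm}.png")
```

```text
side [ 0.58701423  0.07865606 -0.03284401] 210.60040114743455
top [ 0.58844527  0.08782351 -0.02615933] 177.508317511406
```

View pics/st_side.png

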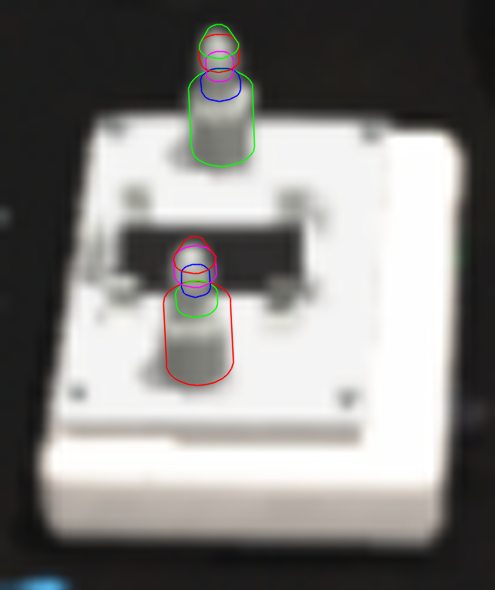

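View pics/st_top.png

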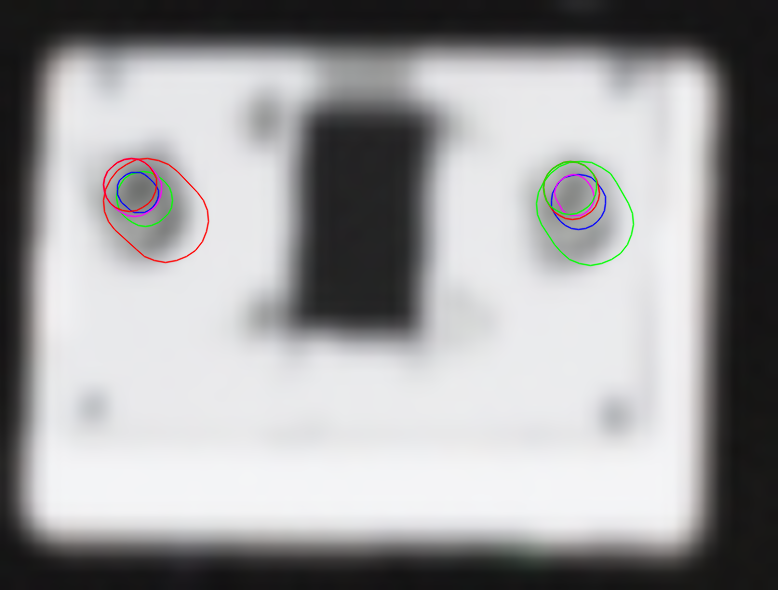

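Run:
```python
from h import *
S,T=np.load("cal.npy",allow_pickle=True)
crop(T,128,176,148,206,"t_fl.png");crop(S,230,284,272,310,"s_fl.png")
crop(T,268,170,296,220,"t_pl.png");crop(S,236,184,284,204,"s_pl.png")
crop(T,168,198,192,218,"t_ca.png");crop(S,264,250,284,272,"s_ca.png")
crop(T,240,198,264,218,"t_cb.png");crop(S,264,202,284,220,"s_cb.png")
L=["t_fl","s_fl","t_pl","s_pl","t_ca","s_ca","t_cb","s_cb"]
rows=[]
for i in range(0,8,4):
    rows.append(np.hstack([cv2.copyMakeBorder(a,0,290-a.shape[0],0,195-a.shape[1],0) for a in [(lambda m:cv2.resize(m,None,fx=min(195/m.shape[1],290/m.shape[0]),fy=min(195/m.shape[1],290/m.shape[0])))(cv2.imread(f"pics/{n}.png")) for n in L[i:i+4]]]))
cv2.imwrite("pics/m1.png",np.vstack(rows))
```

```text
t_fl.png scale 19.67
s_fl.png scale 18.57
t_pl.png scale 11.8
s_pl.png scale 16.25
t_ca.png scale 29.5
s_ca.png scale 26.82
t_cb.png scale 29.5
s_cb.png scale 32.78
```

View pics/m1.png

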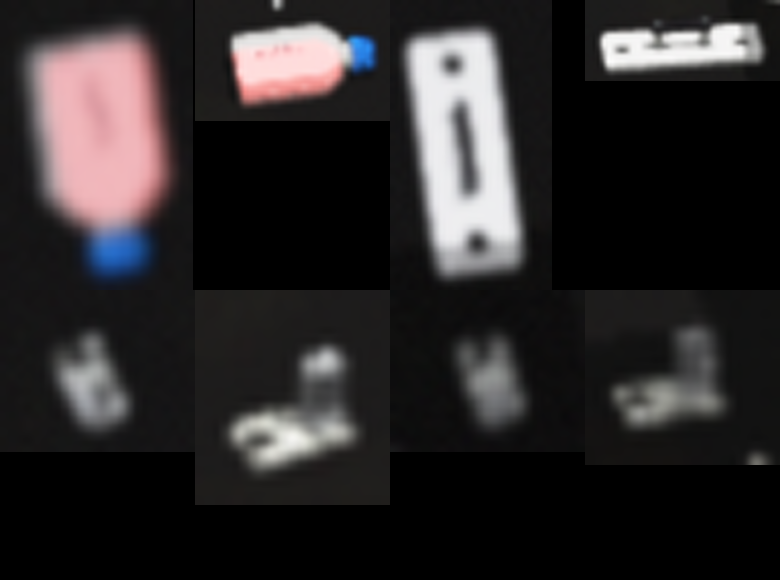

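```bash
cat > fit.py <<'E'
from h import *
from scipy.optimize import minimize
def target(d,roi,th):
    g=d["img"][roi[1]:roi[3],roi[0]:roi[2]].max(2).astype(float)
    bg=np.percentile(g,20);return np.clip((g-bg)/(th-bg),0,1)
def fit(views,hulls,p0,z=0,st=(.008,.008,.12)):
    # views: list of (d,roi,th); returns p=(x,y,yaw)
    ts=[target(*v) for v in views]
    def c(p):
        M=pose(p[0],p[1],z,p[2]);return sum(((mask(v[0],[tf(M,h) for h in hulls],v[1])-t)**2).sum() for v,t in zip(views,ts))
    p0=np.array(p0);sx=np.vstack([p0]+[p0+np.eye(3)[i]*st[i] for i in range(3)])
    b=minimize(c,p0,method="Nelder-Mead",options=dict(initial_simplex=sx,xatol=1e-4,fatol=1e-3))
    return b.x,b.fun,sum(t.sum() for t in ts)
def cylx(p0,p1,rad,n=16): # cylinder along y at z
    t=np.linspace(0,2*np.pi,n,endpoint=False)
    return np.vstack([np.c_[rad*np.cos(t),0*t+y,p0[2]+rad*np.sin(t)] for y in(p0[1],p1[1])])
# frames: flask (point flask_mid at z=12 above underside); z0 = underside
FL=[np.vstack([box(-.024,.024,-.028,.039,0,.025),box(-.012,.012,-.039,-.030,0.002,.023)]),cylx((0,-.061,.0125),(0,-.039,.0125),.0105)]
PL=[box(-.03,.03,-.086,.086,.0025,.0105),box(-.006,.006,-.034,.034,.0285,.0405)]
CL=[box(-.033,.010,-.0105,.0105,0,.0035),box(-.033,-.019,-.005,.005,0,.034)]  # seat frame
E
python3 - <<'E'
from fit import *
S,T=np.load("cal.npy",allow_pickle=True)
V={"flask":(FL,[.545,.24,-1.6],(S,(226,280,276,314),160),(T,(124,172,152,210),160),0),
"plate":(PL,[.53,-.145,.08],(S,(234,182,286,206),150),(T,(266,168,300,222),130),0),
"clipL":(CL,[.48,.13,.35],(S,(262,248,286,274),150),(T,(166,196,194,220),120),0),
"clipR":(CL,[.48,-.04,.3],(S,(262,200,281,217),130),(T,(238,196,266,220),110),0)}
for n,(h,p0,s,t,z) in V.items():
    for nm,vs in(("side",[s]),("top",[t]),("both",[s,t])):
        p,f,tot=fit(vs,h,p0);print(n,nm,np.round(p*[1e3,1e3,57.3],1),round(f,1),round(tot,1))
    M=pose(p[0],p[1],0,p[2])
    for nm,v in(("s",s),("t",t)): overlay(v[0],[tf(M,q) for q in h],v[1],f"f_{n}_{nm}.png")
E
python3 - <<'E'
import cv2,numpy as np
def fitto(m,w,h):
    k=min(w/m.shape[1],h/m.shape[0]);m=cv2.resize(m,None,fx=k,fy=k);return cv2.copyMakeBorder(m,0,h-m.shape[0],0,w-m.shape[1],0)
ns=["flask","plate","clipL","clipR"]
cv2.imwrite("pics/m2.png",np.vstack([np.hstack([fitto(cv2.imread(f"pics/f_{n}_{v}.png"),198,295) for n in ns]) for v in "st"]))
E
```

```text
flask side [549.4 222.2 -88.6] 385.2 413.2
flask top [545.  240.  -91.7] 253.1 283.4
flask both [549.4 222.2 -88.6] 638.3 696.5
plate side [ 485.3 -261.5  -83.5] 48.6 399.1
plate top [ 484.8 -262.6  -83.4] 53.7 688.4
plate both [ 485.4 -262.4  -83.5] 103.5 1087.5
clipL side [515.6  73.1  23.1] 56.4 77.0
clipL top [508.4 105.1  26.2] 56.8 74.9
clipL both [515.6  73.1  23.1] 113.2 152.0
clipR side [480.  -40.   17.2] 34.9 62.2
clipR top [480.  -40.   17.2] 46.4 68.7
clipR both [480.  -40.   17.2] 81.3 130.9
```

View pics/m2.png

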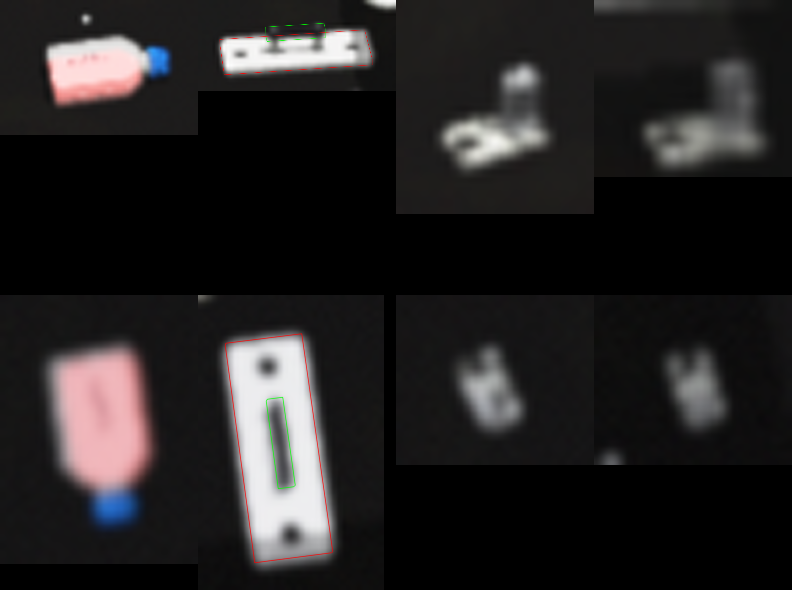

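```bash
cat > run2.py <<'E'
from fit import *
S,T=np.load("cal.npy",allow_pickle=True)
i=lambda d,uv,z,yaw:[*atz(d,uv,z)[:2],yaw]
V={"flask":(FL,i(T,(138,190),.012,-1.5),(S,(226,280,276,314),160),(T,(124,172,152,210),160)),
"clipL":(CL,i(T,(178.5,208),.005,.35),(S,(262,248,286,274),150),(T,(166,196,194,220),120)),
"clipR":(CL,i(T,(252,208),.005,.3),(S,(262,200,281,217),130),(T,(238,196,266,220),110))}
for n,(h,p0,s,t) in V.items():
    print(p0)
    for nm,vs in(("side",[s]),("top",[t]),("both",[s,t])):
        p,f,tot=fit(vs,h,p0);print(n,nm,np.round(p*[1e3,1e3,57.3],1),round(f,1),round(tot,1))
    M=pose(p[0],p[1],0,p[2])
    for nm,v in(("s",s),("t",t)): overlay(v[0],[tf(M,q) for q in h],v[1],f"f_{n}_{nm}.png")
def fitto(m,w,h):
    k=min(w/m.shape[1],h/m.shape[0]);m=cv2.resize(m,None,fx=k,fy=k);return cv2.copyMakeBorder(m,0,h-m.shape[0],0,w-m.shape[1],0)
ns=list(V)
cv2.imwrite("pics/m3.png",np.vstack([np.hstack([fitto(cv2.imread(f"pics/f_{n}_{v}.png"),260,295) for n in ns]) for v in "st"]))
E
python3 run2.py
```

```text
[np.float64(0.516387730346854), np.float64(0.34401569071202287), -1.5]
flask side [520.1 342.  -79.3] 6.3 413.2
flask top [519.8 344.3 -80.3] 1.9 283.4
flask both [520.  343.  -79.8] 11.6 696.5
[np.float64(0.4376533120717562), np.float64(0.1706947334111954), 0.35]
clipL side [446.6 175.7  21.7] 9.2 77.0
clipL top [442.7 174.3  22. ] 6.6 74.9
clipL both [445.5 175.2  20.9] 17.4 152.0
[np.float64(0.43356502164846605), np.float64(-0.1418641845707828), 0.3]
clipR side [ 443.5 -136.9   15.5] 7.6 62.2
clipR top [ 440.5 -139.1   15.9] 5.9 68.7
clipR both [ 442.6 -137.6   18.2] 14.5 130.9
```

View pics/m3.png

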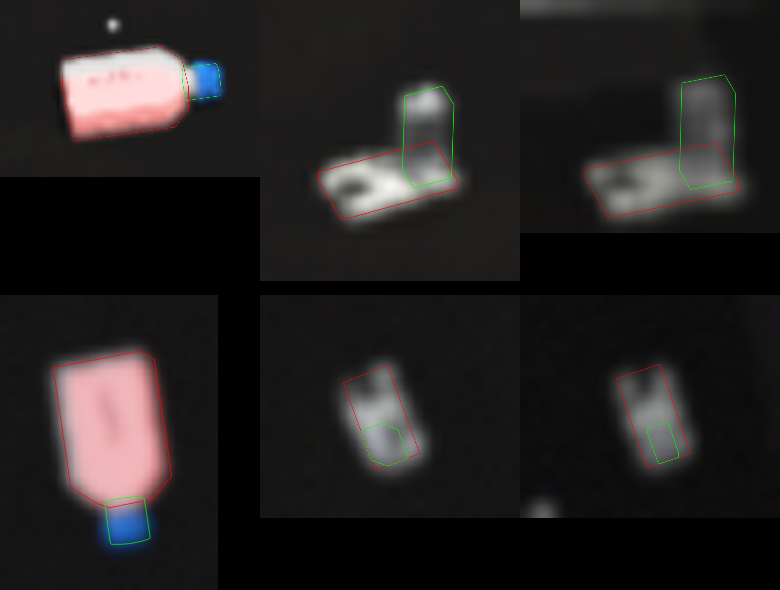

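Run:
```python
from h import *
S,T=np.load("cal.npy",allow_pickle=True)
for y in(.0815,.0845):
  for nm,d,roi in(("side",S,(214,210,240,254)),("top",T,(174,156,222,176))):
    M=pose(.606,y,0,-.028);overlay(d,[tf(M,h) for yy in(.066,-.066) for h in stud_hulls(yy)],roi,f"st{int(y*1e4)}_{nm}.png")
a=[cv2.imread(f"pics/st{y}_side.png") for y in(815,845)]
b=[cv2.imread(f"pics/st{y}_top.png") for y in(815,845)]
cv2.imwrite("pics/m4.png",np.hstack(a));cv2.imwrite("pics/m5.png",cv2.resize(np.vstack(b),(730,600)));
```

```text
(no output)
```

View pics/m4.png

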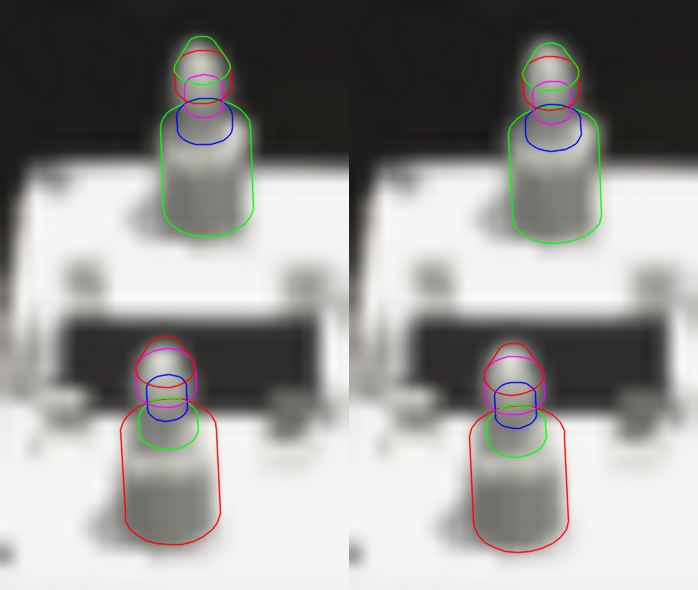

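View pics/m5.png

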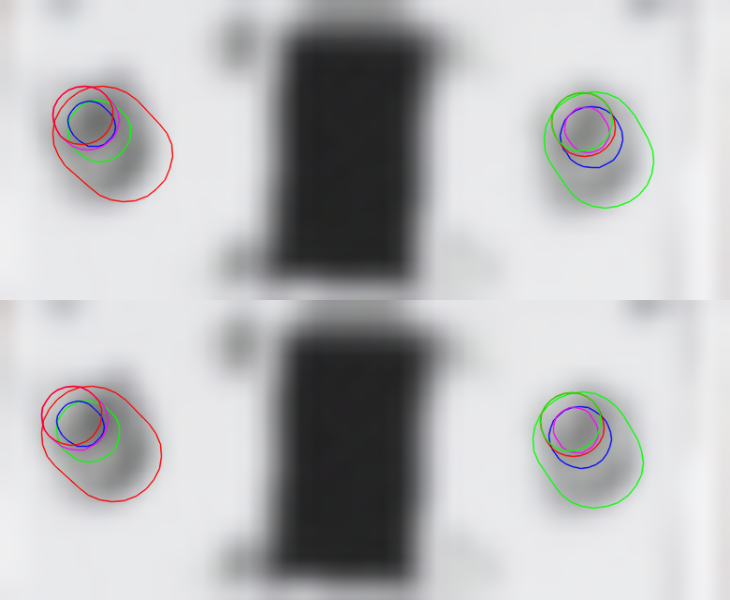

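Run:
```python
from h import *
S,T=np.load("cal.npy",allow_pickle=True)
# monitor near-lower corner: side (180,290), top (124,134)? 
for ut in[(124,135),(253,127)]:
  for z in(.05,.1,.2,.3,.4):print(ut,z,atz(T,ut,z)[:2])
for us in[(180,290),(192,209)]:
  for z in(.05,.1,.2,.4):print("s",us,z,atz(S,us,z)[:2])
print(atz(T,(158,157),.03),atz(T,(150,160),.03))
```

```text
(124, 135) 0.05 [0.74827377 0.39879248]
(124, 135) 0.1 [0.73281268 0.37941709]
(124, 135) 0.2 [0.70189049 0.34066632]
(124, 135) 0.3 [0.67096831 0.30191555]
(124, 135) 0.4 [0.64004613 0.26316478]
(253, 127) 0.05 [ 0.7742009  -0.15079615]
(253, 127) 0.1 [ 0.75785235 -0.15135958]
(253, 127) 0.2 [ 0.72515524 -0.15248645]
(253, 127) 0.3 [ 0.69245813 -0.15361331]
(253, 127) 0.4 [ 0.65976102 -0.15474018]
s (180, 290) 0.05 [0.75374071 0.34477748]
s (180, 290) 0.1 [0.74295673 0.39173675]
s (180, 290) 0.2 [0.72138879 0.4856553 ]
s (180, 290) 0.4 [0.6782529  0.67349239]
s (192, 209) 0.05 [ 0.76271421 -0.10387443]
s (192, 209) 0.1 [ 0.75155327 -0.03806791]
s (192, 209) 0.2 [0.7292314  0.09354514]
s (192, 209) 0.4 [0.68458765 0.35677123]
[0.65497378 0.25669752 0.03      ] [0.64240045 0.29066041 0.03      ]
```

```bash
cat > mv.py <<'E'
import sys,numpy as np
from workcell import r
from scipy.spatial.transform import Rotation as Ro
# usage: mv.py dx dy dz(mm world) OR to x y z (m) [yaw deg]
s=r.observe();R=Ro.from_quat(s["tcp_rot"]).as_matrix();p=np.array(s["tool_pos"])*1e3
yaw=np.degrees(np.arctan2(R[1,0],R[0,0]));tilt=np.degrees(np.arccos(-R[2,2]))
print("t",round(s["t"],2),"p",p.round(1),"yaw",round(yaw,2),"tilt",round(tilt,2),"rot axis err",R[:2,2].round(4),"F",np.round(s["force"],1),"w",round(s["width"]*1e3,1),"q",np.round(s["q"],2))
a=[float(v) for v in sys.argv[1:]]
y=yaw
for k in range(0,len(a)-3,4):
    X=np.array(a[k:k+3]);dy=a[k+3]-y;d=X-p
    c,sn=np.cos(np.radians(y)),np.sin(np.radians(y))
    t=np.array([c*d[0]+sn*d[1],sn*d[0]-c*d[1],-d[2]])
    n=int(max(1,np.ceil(max(np.linalg.norm(t)/41.5,0))))
    print(f"wp{k//4}: turn z {-dy:.2f}deg (after shift); shift total {t.round(1)} in {n}: {(t/n).round(2)}")
    p=X;y=a[k+3]
E
python3 mv.py 460 -200 230 10 520 250 200 10 520 343 120 10 520 343 4 10
```

```text
t 2.3 p [ 185.4 -517.8  231.3] yaw 19.7 tilt 0.0 rot axis err [-0.  0.] F [ 0.6 -0.3 -1.2] w 85.8 q [-1.38  0.26  0.02  1.33 -0.    1.42]
wp0: turn z 9.70deg (after shift); shift total [ 365.7 -206.7    1.3] in 11: [ 33.24 -18.79   0.12]
wp1: turn z -0.00deg (after shift); shift total [ 137.2 -432.7   30. ] in 11: [ 12.48 -39.34   2.73]
wp2: turn z -0.00deg (after shift); shift total [ 16.1 -91.6  80. ] in 3: [  5.38 -30.53  26.67]
wp3: turn z -0.00deg (after shift); shift total [  0.   0. 116.] in 3: [ 0.    0.   38.67]
```

Emit:
play_rows(
  targets="33 -19 0 0 0 0;33 -19 0 0 0 0;33 -19 0 0 0 0;33 -19 0 0 0 0;33 -19 0 0 0 0;33 -19 0 0 0 0;33 -19 0 0 0 0;33 -19 0 0 0 0;33 -19 0 0 0 0;33 -19 0 0 0 0;33 -19 0 0 0 4.7;0 0 0 0 0 5",
  jaw=0,
)

```text
t: 3.3
tool_pos: [0.4597, -0.1942, 0.2313]
tcp_rot: [0.996, 0.088, 0.001, -0.001]
force: [-0.6, -0.9, -1.4]
width: 0.0855
```

```bash
python3 mv.py 520 250 200 10 520 343 120 10
```

```text
t 3.3 p [ 459.7 -194.2  231.3] yaw 10.09 tilt 0.1 rot axis err [0.0013 0.0012] F [-0.6 -0.9 -1.4] w 85.5 q [-0.57  0.17 -0.09  1.31  0.    2.4 ]
wp0: turn z 0.09deg (after shift); shift total [ 137.3 -426.7   31.3] in 11: [ 12.48 -38.79   2.85]
wp1: turn z -0.00deg (after shift); shift total [ 16.1 -91.6  80. ] in 3: [  5.38 -30.53  26.67]
```

```bash
cat > mvr.py <<'E'
import sys,numpy as np
from workcell import r
from scipy.spatial.transform import Rotation as Ro
# mvr.py n x y z yaw : combined rows (shift along axes before turn)
s=r.observe();R=Ro.from_quat(s["tcp_rot"]).as_matrix();p=np.array(s["tool_pos"])*1e3
y=np.degrees(np.arctan2(R[1,0],R[0,0]))
n=int(sys.argv[1]);X=np.array([float(v) for v in sys.argv[2:5]]);d=(X-p)/n;dy=(float(sys.argv[5])-y)/n
rows=[]
for i in range(n):
    a=np.radians(y+i*dy);c,sn=np.cos(a),np.sin(a)
    rows.append(f"{c*d[0]+sn*d[1]:.1f} {sn*d[0]-c*d[1]:.1f} {-d[2]:.1f} 0 0 {-dy:.2f}")
for i in range(0,n,12):print(";".join(rows[i:i+12]))
E
python3 mvr.py 26 520 343 180 190
```

```text
5.9 -19.9 2.0 0 0 -6.92;8.3 -19.1 2.0 0 0 -6.92;10.5 -17.9 2.0 0 0 -6.92;12.6 -16.5 2.0 0 0 -6.92;14.5 -14.9 2.0 0 0 -6.92;16.2 -13.1 2.0 0 0 -6.92;17.6 -11.0 2.0 0 0 -6.92;18.8 -8.8 2.0 0 0 -6.92;19.8 -6.5 2.0 0 0 -6.92;20.4 -4.0 2.0 0 0 -6.92;20.7 -1.6 2.0 0 0 -6.92;20.8 0.9 2.0 0 0 -6.92
20.5 3.4 2.0 0 0 -6.92;19.9 5.9 2.0 0 0 -6.92;19.1 8.2 2.0 0 0 -6.92;18.0 10.5 2.0 0 0 -6.92;16.6 12.6 2.0 0 0 -6.92;14.9 14.5 2.0 0 0 -6.92;13.1 16.2 2.0 0 0 -6.92;11.0 17.6 2.0 0 0 -6.92;8.8 18.8 2.0 0 0 -6.92;6.5 19.8 2.0 0 0 -6.92;4.1 20.4 2.0 0 0 -6.92;1.6 20.7 2.0 0 0 -6.92
-0.9 20.8 2.0 0 0 -6.92;-3.4 20.5 2.0 0 0 -6.92
```

Emit:
play_rows(
  targets="6 -20 2 0 0 -6.9;8 -19 2 0 0 -6.9;10.5 -18 2 0 0 -6.9;12.5 -16.5 2 0 0 -6.9;14.5 -15 2 0 0 -6.9;16 -13 2 0 0 -6.9;17.5 -11 2 0 0 -6.9;19 -9 2 0 0 -6.9;20 -6.5 2 0 0 -6.9;20.5 -4 2 0 0 -6.9;20.5 -1.5 2 0 0 -6.9;21 1 2 0 0 -6.9",
)

```text
t: 4.3
tool_pos: [0.4852, 0.0504, 0.2073]
tcp_rot: [0.687, 0.726, 0.0, 0.0]
force: [0.2, 0.3, 0.1]
width: 0.085
```

Emit:
play_rows(
  targets="20.5 3.5 2 0 0 -6.9;20 6 2 0 0 -6.9;19 8 2 0 0 -6.9;18 10.5 2 0 0 -6.9;16.5 12.5 2 0 0 -6.9;15 14.5 2 0 0 -6.9;13 16 2 0 0 -6.9;11 17.5 2 0 0 -6.9;9 19 2 0 0 -6.9;6.5 20 2 0 0 -6.9;4 20.5 2 0 0 -6.9;1.5 20.5 2 0 0 -6.9",
)

```text
t: 5.3
tool_pos: [0.5148, 0.2982, 0.1832]
tcp_rot: [0.035, 0.999, 0.0, 0.0]
force: [0.5, -0.1, 0.3]
width: 0.0853
```

Emit:
play_rows(
  targets="-1 21 2 0 0 -7;-3.5 20.5 2 0 0 -7;0 0 0 0 0 0",
)

```text
t: 5.55
tool_pos: [0.5199, 0.3415, 0.1783]
tcp_rot: [-0.088, 0.996, 0.0, -0.0]
force: [-0.5, 1.0, 0.4]
width: 0.0856
```

```bash
python3 mv.py 520 343 120 190
python3 - <<'E'
from h import *
S=r.camera("side");T=r.camera("top");p=r.observe()["tool_pos"]
for d,n in((S,"s"),(T,"t")):
    u,v=P(d,p)[0].astype(int);print(u,v);crop(d,u-40,v-35,u+40,v+25,n+"_g1.png",500)
cv2.imwrite("pics/g1.png",np.vstack([cv2.resize(cv2.imread(f"pics/{n}_g1.png"),(400,300)) for n in "st"]))
E
```

```text
t 5.55 p [519.9 341.5 178.3] yaw -169.88 tilt 0.05 rot axis err [-0.0006  0.0006] F [-0.5  1.   0.4] w 85.6 q [0.45 0.4  0.1  1.27 0.   0.27]
wp0: turn z -359.88deg (after shift); shift total [-0.4  1.5 58.3] in 2: [-0.18  0.75 29.17]
249 260
s_g1.png scale 6.25
124 182
t_g1.png scale 6.25
```

View pics/g1.png

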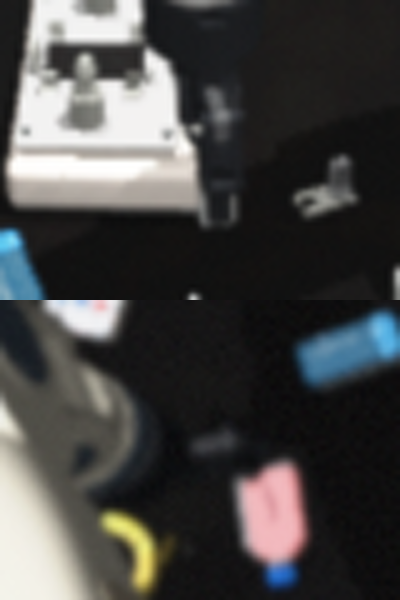

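Emit:
play_rows(
  targets="0 1.5 30 0 0 0;0 0 35 0 0 0;0 0 35 0 0 0;0 0 35 0 0 0;0 0 22 0 0 0;0 0 12 0 0 0;0 0 4 0 0 0;0 0 0 0 0 0",
)

```text
t: 6.32
tool_pos: [0.5194, 0.3391, 0.0057]
tcp_rot: [-0.083, 0.997, -0.0, -0.001]
force: [-0.5, 0.1, -0.1]
width: 0.0852
```

```bash
python3 mv.py
python3 - <<'E'
from h import *
S=r.camera("side");T=r.camera("top");p=r.observe()["tool_pos"]
for d,n in((S,"s"),(T,"t")):
    u,v=P(d,p)[0].astype(int);print(u,v);crop(d,u-40,v-35,u+40,v+25,n+"_g1.png",500)
cv2.imwrite("pics/g2.png",np.vstack([cv2.resize(cv2.imread(f"pics/{n}_g1.png"),(400,300)) for n in "st"]))
E
```

```text
t 6.32 p [519.4 339.1   5.7] yaw -170.53 tilt 0.09 rot axis err [-0.0014 -0.0008] F [-0.5  0.1 -0.1] w 85.2 q [ 0.44  0.52 -0.18  0.88 -0.    0.28]
249 297
s_g1.png scale 6.25
139 189
t_g1.png scale 6.25
```

View pics/g2.png

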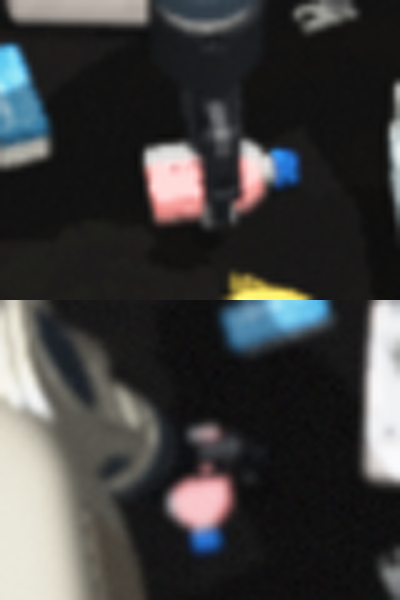

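Emit:
play_rows(
  targets="0 4 1 0 0 -0.7;0 0 0 0 0 0",
)

```text
t: 6.58
tool_pos: [0.5196, 0.3447, 0.0065]
tcp_rot: [-0.09, 0.996, 0.0, 0.001]
force: [0.5, 0.4, -0.4]
width: 0.0856
```

Emit:
play_rows(
  targets="0 0 0 0 0 0;0 0 0 0 0 0;0 0 0 0 0 0;0 0 0 0 0 0;0 0 0 0 0 0;0 0 0 0 0 0",
  jaw=0.6,
  newtons=20,
)

```text
t: 7.08
tool_pos: [0.5191, 0.3441, 0.0057]
tcp_rot: [-0.09, 0.996, 0.0, 0.0]
force: [-1.0, -1.0, 5.7]
width: 0.0471
```

```bash
python3 mv.py
```

```text
t 7.08 p [519.1 344.1   5.7] yaw -169.7 tilt 0.03 rot axis err [0.0004 0.0002] F [-1.  -1.   5.7] w 47.1 q [ 0.45  0.52 -0.17  0.88  0.    0.27]
```

Emit:
play_rows(
  targets="0 0 -3 0 0 0;0 0 -10 0 0 0;0 0 -30 0 0 0;0 0 -35 0 0 0;0 0 -35 0 0 0;0 0 -35 0 0 0;0 0 -15 0 0 0;0 0 0 0 0 0",
)

```text
t: 7.75
tool_pos: [0.5205, 0.3448, 0.1735]
tcp_rot: [-0.09, 0.996, 0.001, 0.003]
force: [-0.7, -1.1, -0.7]
width: 0.047
```

```bash
python3 mv.py
python3 - <<'E'
from h import *
S=r.camera("side");T=r.camera("top");p=r.observe()["tool_pos"]
for d,n in((S,"s"),(T,"t")):
    u,v=P(d,p)[0].astype(int);print(u,v);crop(d,u-40,v-35,u+40,v+25,n+"_g1.png",500)
cv2.imwrite("pics/g3.png",np.vstack([cv2.resize(cv2.imread(f"pics/{n}_g1.png"),(400,300)) for n in "st"]))
E
```

```text
t 7.75 p [520.5 344.8 173.5] yaw -169.7 tilt 0.43 rot axis err [0.0067 0.0033] F [-0.7 -1.1 -0.7] w 47.0 q [0.45 0.4  0.08 1.25 0.   0.27]
249 263
s_g1.png scale 6.25
124 183
t_g1.png scale 6.25
```

View pics/g3.png

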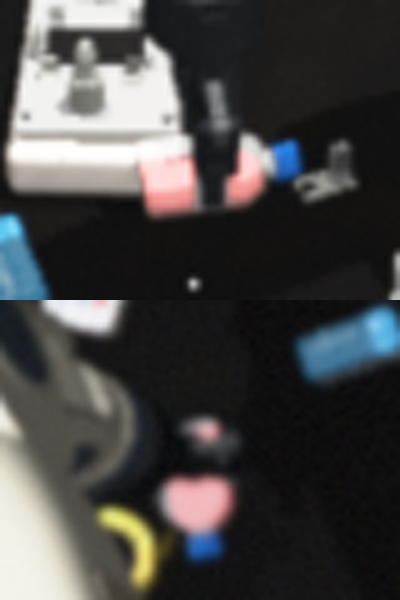

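```bash
python3 mvr.py 9 606 84 160 -181.7
```

```text
-4.3 -30.2 1.0 0 0 1.33;-5.0 -30.1 1.0 0 0 1.33;-5.7 -29.9 1.0 0 0 1.33;-6.4 -29.8 1.0 0 0 1.33;-7.1 -29.6 1.0 0 0 1.33;-7.8 -29.5 1.0 0 0 1.33;-8.5 -29.3 1.0 0 0 1.33;-9.2 -29.1 1.0 0 0 1.33;-9.8 -28.8 1.0 0 0 1.33
```

Emit:
play_rows(
  targets="-4 -30 1 0 0 1.3;-5 -30 1 0 0 1.3;-5.5 -30 1 0 0 1.3;-6.5 -30 1 0 0 1.3;-7 -29.5 1 0 0 1.3;-8 -29.5 1 0 0 1.3;-8.5 -29.5 1 0 0 1.4;-9 -29 1 0 0 1.4;-10 -29 1 0 0 1.4;0 0 0 0 0 0;0 0 0 0 0 0",
)

```text
t: 8.77
tool_pos: [0.6055, 0.0821, 0.1573]
tcp_rot: [0.016, 1.0, 0.0, -0.002]
force: [0.4, -0.2, -1.1]
width: 0.0475
```

```bash
python3 mv.py 606 84 160 -181.7
python3 - <<'E'
from h import *
S=r.camera("side");T=r.camera("top");p=r.observe()["tool_pos"]
np.save("f4.npy",np.array([S,T],dtype=object),allow_pickle=True)
for d,n in((S,"s"),(T,"t")):
    u,v=P(d,p)[0].astype(int);print(u,v);crop(d,u-40,v-30,u+40,v+30,n+"_g1.png",500)
cv2.imwrite("pics/g4.png",np.vstack([cv2.resize(cv2.imread(f"pics/{n}_g1.png"),(400,300)) for n in "st"]))
E
```

```text
t 8.77 p [605.5  82.1 157.3] yaw 178.14 tilt 0.19 rot axis err [-0.0034  0.0001] F [ 0.4 -0.2 -1.1] w 47.5 q [-0.    0.39  0.03  1.21  0.    0.03]
wp0: turn z 359.84deg (after shift); shift total [-0.5  1.9 -2.7] in 1: [-0.45  1.94 -2.71]
227 216
s_g1.png scale 6.25
192 161
t_g1.png scale 6.25
```

View pics/g4.png

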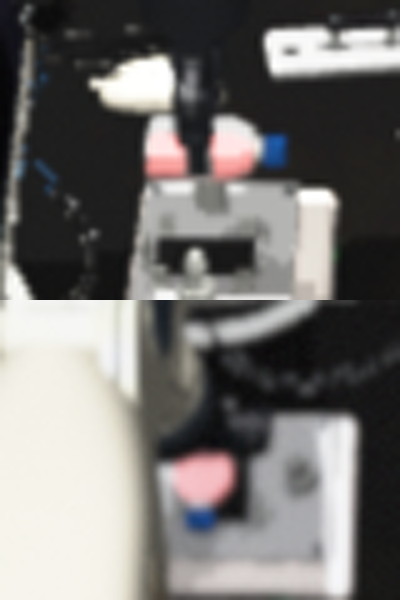

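Run:
```python
from fit import *
S,T=np.load("f4.npy",allow_pickle=True)
M=pose(.6065,.0811,.1516,np.radians(-91.8))
overlay(S,[tf(M,h) for h in FL],(210,195,250,225),"o_s.png")
overlay(T,[tf(M,h) for h in FL],(180,150,220,180),"o_t.png")
cv2.imwrite("pics/g5.png",np.vstack([cv2.resize(cv2.imread(f"pics/o_{n}.png"),(400,300)) for n in "st"]))
```

```text
(no output)
```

View pics/g5.png

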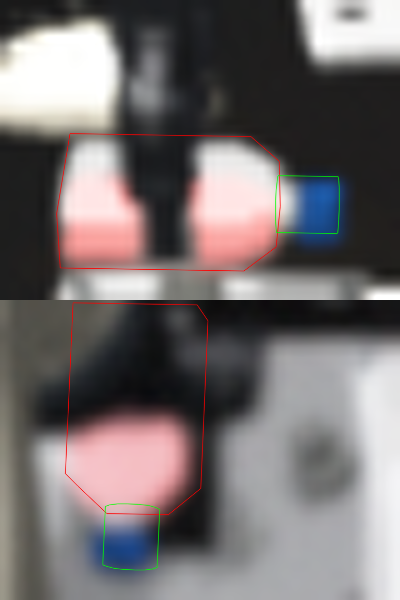

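Emit:
play_rows(
  targets="-1.5 0.5 20 0 0 0;0 0 25 0 0 0;0 0 20 0 0 0;0 0 8 0 0 0;0 0 3 0 0 0;0 0 0 0 0 0",
)

```text
t: 9.37
tool_pos: [0.6071, 0.0849, 0.0831]
tcp_rot: [0.014, 1.0, 0.0, -0.0]
force: [-0.3, 0.3, 0.5]
width: 0.0472
```

```bash
cat > look.py <<'E'
import sys
from h import *
name=sys.argv[1];X=[float(v) for v in sys.argv[2:5]];w=int(sys.argv[5]) if len(sys.argv)>5 else 30
S=r.camera("side");T=r.camera("top")
np.save("last.npy",np.array([S,T],dtype=object),allow_pickle=True)
o=[]
for d in(S,T):
    u,v=P(d,X)[0].round().astype(int);x0,y0=max(u-w,0),max(v-int(w*.75),0);print("roi",x0,y0)
    o.append(cv2.resize(d["img"][y0:y0+int(w*1.5),x0:x0+2*w,::-1],(400,300),interpolation=cv2.INTER_CUBIC))
cv2.imwrite("pics/"+name,np.hstack(o) if len(sys.argv)>6 else np.vstack(o))
E
python3 mv.py;python3 look.py g6.png .606 .083 .08
```

```text
t 9.37 p [607.1  84.9  83.1] yaw 178.37 tilt 0.05 rot axis err [-0.0009  0.    ] F [-0.3  0.3  0.5] w 47.2 q [ 0.    0.44 -0.09  1.04  0.    0.03]
roi 198 211
roi 166 143
```

View pics/g6.png

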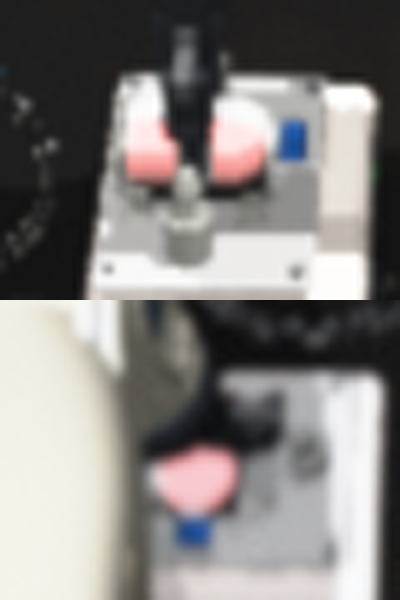

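Emit:
play_rows(
  targets="0 -1 3 0 0 0;0 0 3 0 0 0;0 0 0 0 0 0",
)

```text
t: 9.72
tool_pos: [0.6074, 0.083, 0.0772]
tcp_rot: [0.015, 1.0, 0.0, 0.0]
force: [-0.5, 0.3, -0.5]
width: 0.0471
```

Emit:
play_rows(
  targets="0 0 3 0 0 0;0 0 0 0 0 0",
)

```text
t: 9.88
tool_pos: [0.6073, 0.083, 0.0739]
tcp_rot: [0.015, 1.0, 0.0, -0.0]
force: [0.0, 0.3, 0.0]
width: 0.0469
```

Emit:
play_rows(
  targets="0 0 2 0 0 0;0 0 0 0 0 0",
)

```text
t: 10.05
tool_pos: [0.6073, 0.0831, 0.0719]
tcp_rot: [0.015, 1.0, -0.0, -0.0]
force: [0.3, -0.8, -0.5]
width: 0.0469
```

Emit:
play_rows(
  targets="0 0 1.5 0 0 0;0 0 0 0 0 0",
)

```text
t: 10.22
tool_pos: [0.6073, 0.0831, 0.0706]
tcp_rot: [0.015, 1.0, -0.0, -0.0]
force: [-0.9, 0.6, -1.4]
width: 0.0474
```

Emit:
play_rows(
  targets="0 0 1 0 0 0;0 0 0 0 0 0",
)

```text
t: 10.38
tool_pos: [0.6075, 0.0831, 0.0698]
tcp_rot: [0.015, 1.0, -0.0, 0.0]
force: [1.0, -0.2, -0.8]
width: 0.047
```

```bash
python3 mv.py;python3 look.py g7.png .606 .083 .08 25
```

```text
t 10.38 p [607.5  83.1  69.8] yaw 178.3 tilt 0.01 rot axis err [ 0.0001 -0.    ] F [ 1.  -0.2 -0.8] w 47.0 q [-0.    0.45 -0.11  1.01 -0.    0.03]
roi 203 215
roi 171 147
```

View pics/g7.png

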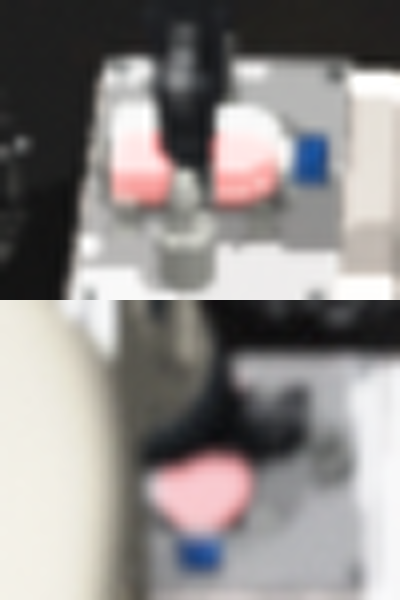

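Emit:
play_rows(
  targets="0 0 1 0 0 0;0 0 0 0 0 0",
)

```text
t: 10.65
tool_pos: [0.6075, 0.0831, 0.0697]
tcp_rot: [0.015, 1.0, -0.0, 0.0]
force: [-3.0, -0.2, 7.5]
width: 0.0477
```

Emit:
play_rows(
  targets="0 0 1 0 0 0;0 0 0 0 0 0",
)

```text
t: 10.82
tool_pos: [0.6075, 0.0831, 0.0696]
tcp_rot: [0.015, 1.0, -0.0, 0.001]
force: [-5.5, -0.1, 14.7]
width: 0.0469
```

Emit:
play_rows(
  targets="0 0 1 0 0 0;0 0 0 0 0 0",
)

```text
t: 10.98
tool_pos: [0.6075, 0.0831, 0.0696]
tcp_rot: [0.015, 1.0, -0.0, 0.001]
force: [-9.0, -0.7, 23.9]
width: 0.0471
```

Emit:
play_rows(
  targets="0 0 -2.7 0 0 0;0 0 0 0 0 0",
)

```text
t: 11.15
tool_pos: [0.6077, 0.0831, 0.0704]
tcp_rot: [0.015, 1.0, 0.0, 0.001]
force: [0.8, -0.1, -0.6]
width: 0.047
```

Emit:
play_rows(
  targets="0 0 0 0 0 0;0 0 0 0 0 0;0 0 0 0 0 0",
  jaw=0.28,
)

```text
t: 11.4
tool_pos: [0.6074, 0.0831, 0.0691]
tcp_rot: [0.015, 1.0, -0.0, -0.0]
force: [-0.2, -0.5, 0.8]
width: 0.0616
```

```bash
python3 mv.py;python3 look.py g8.png .606 .083 .08 25
```

```text
t 11.4 p [607.4  83.1  69.1] yaw 178.3 tilt 0.03 rot axis err [-0.0005 -0.    ] F [-0.2 -0.5  0.8] w 61.6 q [-0.    0.45 -0.11  1.01 -0.    0.03]
roi 203 215
roi 171 147
```

View pics/g8.png

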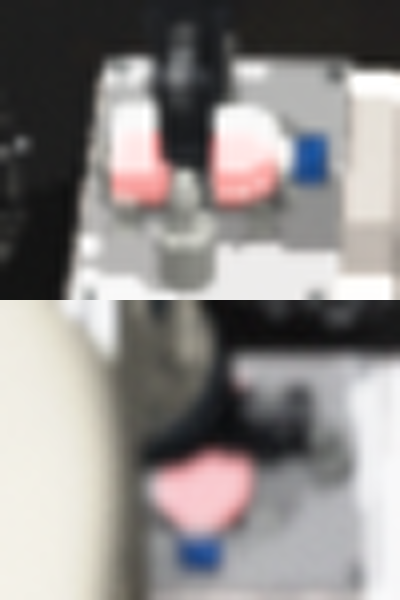

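Emit:
play_rows(
  targets="0 0 -5 0 0 0;0 0 -15 0 0 0;0 0 -30 0 0 0;0 0 -35 0 0 0;0 0 -35 0 0 0;0 0 -5 0 0 0",
)

```text
t: 12.0
tool_pos: [0.6093, 0.0831, 0.2011]
tcp_rot: [0.015, 1.0, 0.0, 0.004]
force: [1.3, -0.5, -0.8]
width: 0.0613
```

```bash
python3 look.py g9.png .606 .083 .08 25; python3 mvr.py 11 485 -262 150 186.5;python3 mv.py
```

```text
roi 203 215
roi 171 147
10.3 -31.7 4.2 0 0 -0.75;10.7 -31.6 4.2 0 0 -0.75;11.1 -31.4 4.2 0 0 -0.75;11.5 -31.3 4.2 0 0 -0.75;11.9 -31.1 4.2 0 0 -0.75;12.3 -31.0 4.2 0 0 -0.75;12.7 -30.8 4.2 0 0 -0.75;13.1 -30.6 4.2 0 0 -0.75;13.5 -30.5 4.2 0 0 -0.75;13.9 -30.3 4.2 0 0 -0.75;14.3 -30.1 4.2 0 0 -0.75
t 12.1 p [608.3  83.1 196.7] yaw 178.3 tilt 0.24 rot axis err [ 0.0042 -0.    ] F [ 0.  -0.6 -0.4] w 61.4 q [-0.    0.38  0.11  1.3  -0.    0.03]
```

View pics/g9.png

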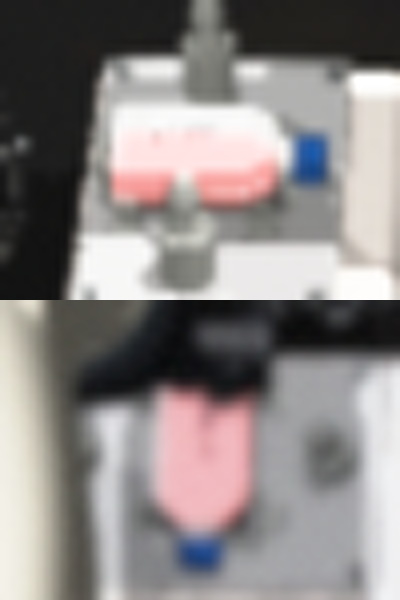

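Emit:
play_rows(
  targets="10 -31.5 4 0 0 -0.7;10.5 -31.5 4 0 0 -0.7;11 -31.5 4 0 0 -0.7;11.5 -31.5 4 0 0 -0.7;12 -31 4 0 0 -0.8;12.5 -31 4 0 0 -0.8;12.5 -31 4 0 0 -0.8;13 -30.5 4 0 0 -0.8;13.5 -30.5 4 0 0 -0.8;14 -30.5 4 0 0 -0.8;14.5 -30 4 0 0 -0.8;0 0 0 0 0 0",
)

```text
t: 13.1
tool_pos: [0.4818, -0.2663, 0.148]
tcp_rot: [-0.057, 0.998, 0.0, -0.002]
force: [0.6, -0.3, 0.8]
width: 0.0616
```

```bash
python3 look.py g10.png .485 -.262 .03 28; python3 mv.py 485 -262 80 -173.5
```

```text
roi 231 170
roi 252 174
t 13.2 p [ 483.  -262.9  148.8] yaw -173.47 tilt 0.17 rot axis err [-0.0022  0.0019] F [ 0.5  0.2 -0. ] w 61.9 q [-0.65  0.3  -0.14  1.14  0.   -0.77]
wp0: turn z 0.03deg (after shift); shift total [-2.1  0.7 68.8] in 2: [-1.03  0.33 34.41]
```

View pics/g10.png

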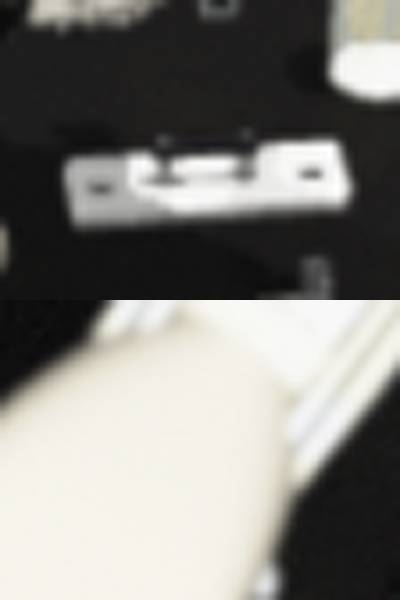

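Emit:
play_rows(
  targets="-2 0.7 35 0 0 0;0 0 35 0 0 0;0 0 30 0 0 0;0 0 20 0 0 0;0 0 9 0 0 0;0 0 2 0 0 0;0 0 0 0 0 0;0 0 0 0 0 0",
)

```text
t: 13.87
tool_pos: [0.4869, -0.2613, 0.0206]
tcp_rot: [-0.059, 0.998, -0.001, 0.001]
force: [-0.5, -0.7, 0.6]
width: 0.0618
```

```bash
python3 look.py g11.png .485 -.262 .03 28; python3 mv.py 485 -262 17 -173.5
```

```text
roi 231 170
roi 252 174
t 13.97 p [ 486.9 -261.6   20.9] yaw -173.29 tilt 0.14 rot axis err [ 0.0019 -0.0014] F [-0.1 -0.6  0.5] w 61.7 q [-0.64  0.41 -0.33  0.83 -0.   -0.76]
wp0: turn z 0.21deg (after shift); shift total [ 2.  -0.1  3.9] in 1: [ 1.98 -0.14  3.88]
```

View pics/g11.png

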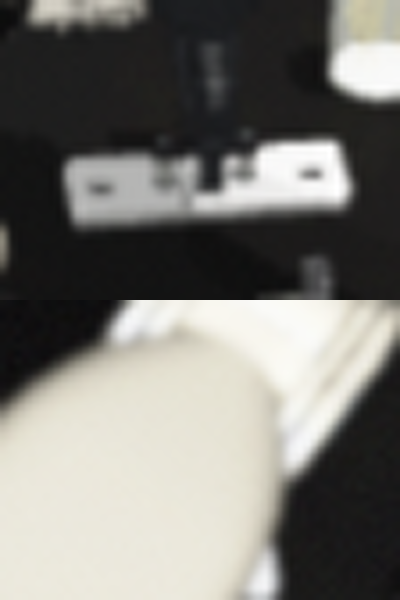

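Emit:
play_rows(
  targets="2 0 3.5 0 0 0;0 0 0 0 0 0;0 0 0 0 0 0",
)

```text
t: 14.22
tool_pos: [0.484, -0.2616, 0.0162]
tcp_rot: [-0.058, 0.998, -0.0, 0.0]
force: [-0.4, -0.3, 0.6]
width: 0.0616
```

Emit:
play_rows(
  targets="0 0 0 0 0 0;0 0 0 0 0 0;0 0 0 0 0 0;0 0 0 0 0 0;0 0 0 0 0 0;0 0 0 0 0 0",
  jaw=1,
  newtons=60,
)

```text
t: 14.72
tool_pos: [0.4843, -0.2617, 0.0162]
tcp_rot: [-0.058, 0.998, -0.0, 0.0]
force: [-0.4, 0.5, 2.6]
width: 0.0108
```

```bash
python3 mv.py
```

```text
t 14.72 p [ 484.3 -261.7   16.2] yaw -173.3 tilt 0.03 rot axis err [ 0.0003 -0.0004] F [-0.4  0.5  2.6] w 10.8 q [-0.65  0.41 -0.34  0.82 -0.   -0.76]
```

Emit:
play_rows(
  targets="0 0 -3 0 0 0;0 0 -10 0 0 0;0 0 -25 0 0 0;0 0 -35 0 0 0;0 0 -35 0 0 0;0 0 -30 0 0 0;0 0 -12 0 0 0;0 0 0 0 0 0",
)

```text
t: 15.38
tool_pos: [0.4852, -0.2623, 0.17]
tcp_rot: [-0.058, 0.998, -0.002, 0.002]
force: [0.9, 0.0, -2.4]
width: 0.0111
```

```bash
python3 look.py g12.png .485 -.262 .13 32;python3 mv.py; python3 mvr.py 14 606 83 175 -91.7
```

```text
roi 227 148
roi 250 168
t 15.48 p [ 484.  -261.3  165.9] yaw -173.3 tilt 0.01 rot axis err [ 0.0001 -0.0001] F [ 0.  -0.5 -2.3] w 10.9 q [-0.65  0.29 -0.11  1.18  0.   -0.76]
-11.5 23.4 -0.6 0 0 -5.83;-13.8 22.1 -0.6 0 0 -5.83;-16.0 20.6 -0.6 0 0 -5.83;-18.0 18.9 -0.6 0 0 -5.83;-19.9 16.9 -0.6 0 0 -5.83;-21.5 14.8 -0.6 0 0 -5.83;-22.9 12.6 -0.6 0 0 -5.83;-24.0 10.2 -0.6 0 0 -5.83;-24.9 7.7 -0.6 0 0 -5.83;-25.6 5.1 -0.6 0 0 -5.83;-26.0 2.5 -0.6 0 0 -5.83;-26.1 -0.2 -0.6 0 0 -5.83
-25.9 -2.8 -0.6 0 0 -5.83;-25.5 -5.4 -0.6 0 0 -5.83
```

View pics/g12.png

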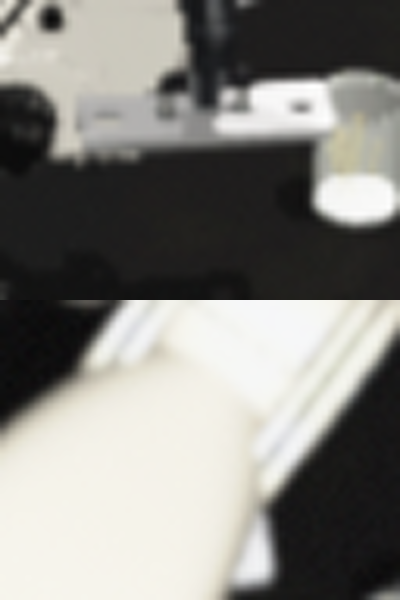

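Emit:
play_rows(
  targets="-11.5 23.5 -0.5 0 0 -5.8;-14 22 -0.5 0 0 -5.8;-16 20.5 -0.5 0 0 -5.8;-18 19 -0.5 0 0 -5.8;-20 17 -0.5 0 0 -5.8;-21.5 15 -0.5 0 0 -5.8;-23 12.5 -0.5 0 0 -5.8;-24 10 -0.5 0 0 -5.8;-25 7.5 -0.5 0 0 -5.8;-25.5 5 -0.5 0 0 -5.8;-26 2.5 -0.5 0 0 -5.8;-26 0 -0.5 0 0 -5.8",
)

```text
t: 16.48
tool_pos: [0.5894, 0.0347, 0.1699]
tcp_rot: [-0.62, 0.785, 0.001, -0.001]
force: [1.2, -0.8, -2.5]
width: 0.0107
```

Emit:
play_rows(
  targets="-26 -3 -0.5 0 0 -6;-25.5 -5.5 -0.5 0 0 -6;0 0 0 0 0 0;0 0 0 0 0 0;0 0 0 0 0 0",
)

```text
t: 16.9
tool_pos: [0.6072, 0.0822, 0.1713]
tcp_rot: [-0.696, 0.718, 0.001, -0.001]
force: [-0.3, -0.3, -1.2]
width: 0.0111
```

```bash
python3 look.py g13.png .606 .083 .13 32;python3 mv.py 606 83 175 -91.7
```

```text
roi 195 198
roi 162 139
t 17.0 p [607.4  81.5 172.2] yaw -91.81 tilt 0.09 rot axis err [-0.0016 -0.0002] F [-0.3 -0.4 -1.4] w 10.9 q [-0.    0.39  0.06  1.25 -0.   -1.54]
wp0: turn z -0.11deg (after shift); shift total [-1.4  1.5 -2.8] in 1: [-1.41  1.49 -2.81]
```

View pics/g13.png

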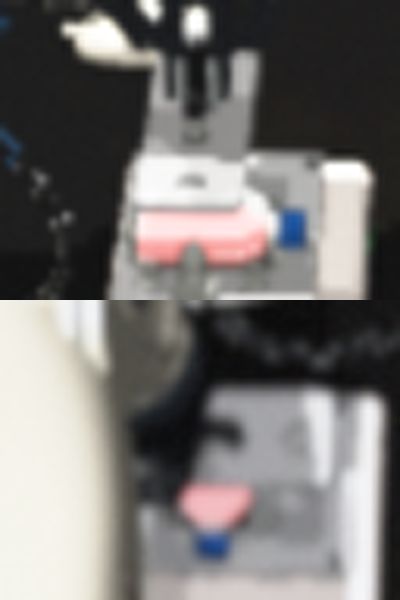

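```bash
cat > ov.py <<'E'
import sys
from fit import *
# ov.py name x y z yaw  : plate overlay with studs at shaker estimate
S,T=np.load("last.npy",allow_pickle=True)
n=sys.argv[1];x,y,z,yw=[float(v) for v in sys.argv[2:6]]
M=pose(x,y,z,np.radians(yw))
H=[tf(M,PL[0]),tf(M,PL[1]),tf(M,circ(0,.066,.0105,.009)),tf(M,circ(0,-.066,.0105,.009))]
overlay(S,H,(206,196,246,250),"a.png");overlay(T,H,(166,148,226,190),"b.png")
a,b=cv2.imread("pics/a.png"),cv2.imread("pics/b.png")
cv2.imwrite("pics/"+n,np.hstack([cv2.resize(a,(370,500)),cv2.resize(b,(430,301)) if 0 else cv2.copyMakeBorder(cv2.resize(b,(430,301)),0,199,0,0,0)]))
E
python3 ov.py o14.png .6074 .0826 .156 -1.8
```

```text
(no output)
```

View pics/o14.png

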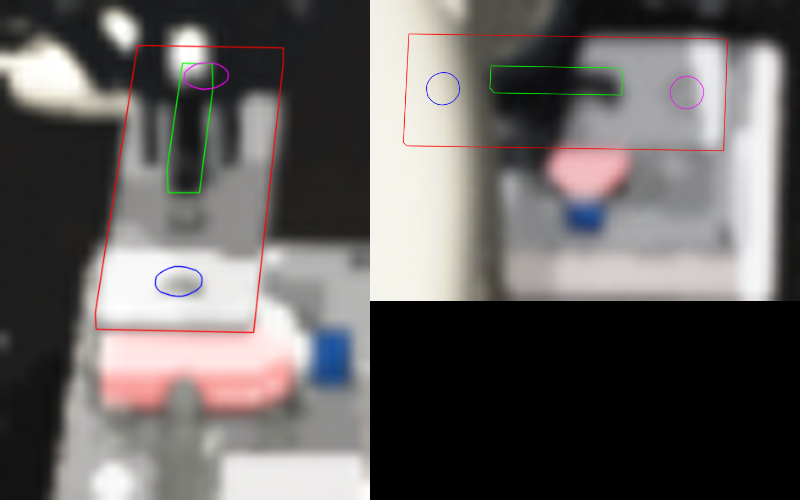

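Emit:
play_rows(
  targets="0 0 12 0 0 0;0 0 12 0 0 0;0 0 6 0 0 0;0 0 2 0 0 0;0 0 0 0 0 0;0 0 0 0 0 0",
)

```text
t: 17.5
tool_pos: [0.6081, 0.082, 0.1414]
tcp_rot: [-0.696, 0.718, -0.0, 0.0]
force: [0.3, -0.8, -2.0]
width: 0.0105
```

```bash
python3 look.py g15.png .606 .083 .13 24;python3 mv.py 607 83 136 -91.7
```

```text
roi 203 204
roi 170 145
t 17.6 p [608.3  82.2 141.6] yaw -91.72 tilt 0.06 rot axis err [ 0.001 -0.   ] F [-0.6 -0.1 -1.6] w 10.6 q [-0.    0.4   0.    1.17 -0.   -1.54]
wp0: turn z -0.02deg (after shift); shift total [-0.7  1.3  5.6] in 1: [-0.74  1.3   5.64]
```

View pics/g15.png

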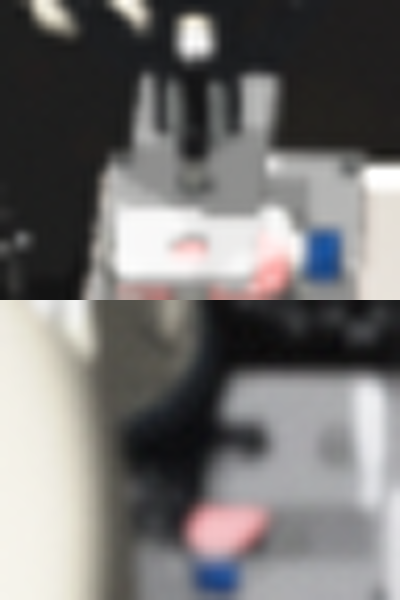

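Emit:
play_rows(
  targets="0 1 3 0 0 0;0 0 3 0 0 0;0 0 2 0 0 0;0 0 0 0 0 0;0 0 0 0 0 0",
)

```text
t: 18.02
tool_pos: [0.6069, 0.0825, 0.1328]
tcp_rot: [-0.697, 0.717, 0.0, -0.0]
force: [-0.1, -0.5, -2.1]
width: 0.0105
```

```bash
python3 look.py g16.png .606 .083 .12 20;python3 mv.py 607 83 128 -91.7
```

```text
roi 207 209
roi 175 148
t 18.12 p [607.1  82.4 133. ] yaw -91.7 tilt 0.01 rot axis err [ 0.0001 -0.    ] F [-0.4 -0.3 -2.1] w 10.8 q [-0.    0.41 -0.01  1.15 -0.   -1.54]
wp0: turn z -0.00deg (after shift); shift total [-0.6  0.1  5. ] in 1: [-0.58  0.07  5.04]
```

View pics/g16.png

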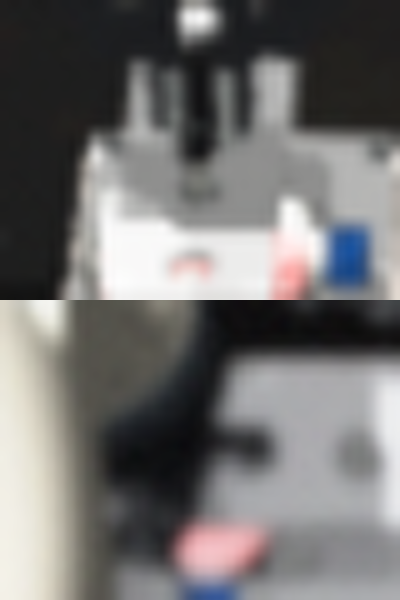

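```bash
cat > ov2.py <<'E'
import sys
from fit import *
# ov2.py name px py pz pyaw sx sy syaw : plate holes (top and bottom rims) + studs, zoom on each hole
S,T=np.load("last.npy",allow_pickle=True)
n=sys.argv[1];x,y,z,yw,sx,sy,sw=[float(v) for v in sys.argv[2:9]]
M=pose(x,y,z,np.radians(yw));Q=pose(sx,sy,0,np.radians(sw))
H=[tf(M,circ(0,q,zz,.009)) for q in(.066,-.066) for zz in(.0105,.0025)]+[tf(M,PL[0][PL[0][:,2]>.01])]
G=[tf(Q,h) for q in(.066,-.066) for h in stud_hulls(q)[3:]]
u=P(S,tf(Q,[[0,.066,.12]]))[0].round().astype(int);v=P(T,tf(Q,[[0,-.066,.12]]))[0].round().astype(int)
w=P(S,tf(Q,[[0,-.066,.12]]))[0].round().astype(int)
o=[]
for d,c in((S,u),(S,w),(T,v)):
    roi=(c[0]-9,c[1]-9,c[0]+10,c[1]+10);overlay(d,H+[H[-1][:1]]*3+G,roi,"a.png");o.append(cv2.resize(cv2.imread("pics/a.png"),(266,266)))
cv2.imwrite("pics/"+n,np.hstack(o))
E
python3 ov2.py o17.png .6071 .0834 .1168 -1.7 .607 .083 -1.7
```

```text
(no output)
```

View pics/o17.png

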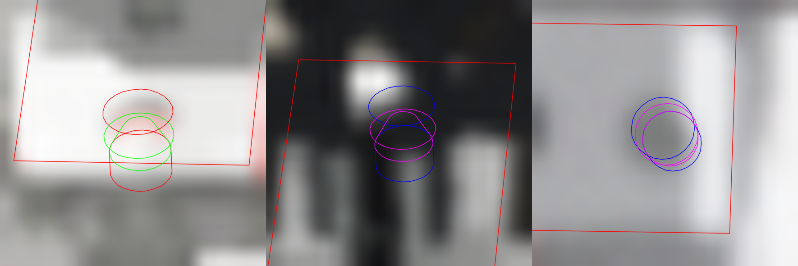

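Emit:
play_rows(
  targets="1 0 2 0 0 0;0 0 1 0 0 0;0 0 0 0 0 0",
)

```text
t: 18.37
tool_pos: [0.607, 0.0814, 0.1298]
tcp_rot: [-0.696, 0.718, 0.0, 0.0]
force: [0.6, 0.2, -2.6]
width: 0.0107
```

Emit:
play_rows(
  targets="0 0 1 0 0 0;0 0 0 0 0 0",
)

```text
t: 18.53
tool_pos: [0.6072, 0.0816, 0.1291]
tcp_rot: [-0.697, 0.717, -0.0, 0.0]
force: [-0.2, 2.0, -0.9]
width: 0.0107
```

Emit:
play_rows(
  targets="0 0 1 0 0 0;0 0 0 0 0 0",
)

```text
t: 18.7
tool_pos: [0.6073, 0.0818, 0.1284]
tcp_rot: [-0.697, 0.717, -0.0, 0.001]
force: [1.2, 3.2, 3.0]
width: 0.0109
```

Emit:
play_rows(
  targets="-1 -0.3 0 0 0 0;0 0 0 0 0 0",
)

```text
t: 18.87
tool_pos: [0.6072, 0.0824, 0.1278]
tcp_rot: [-0.697, 0.718, -0.0, -0.0]
force: [0.4, 1.9, -0.1]
width: 0.011
```

Emit:
play_rows(
  targets="0 0 1 0 0 0;0 0 0 0 0 0",
)

```text
t: 19.03
tool_pos: [0.6072, 0.0825, 0.1266]
tcp_rot: [-0.697, 0.718, 0.0, -0.0]
force: [1.1, 2.3, -0.7]
width: 0.011
```

Emit:
play_rows(
  targets="-0.6 -0.4 0.5 0 0 0;0 0 0.5 0 0 0;0 0 0 0 0 0",
)

```text
t: 19.28
tool_pos: [0.6075, 0.0828, 0.1256]
tcp_rot: [-0.696, 0.718, 0.0, -0.0]
force: [0.3, 0.6, -1.4]
width: 0.011
```

Emit:
play_rows(
  targets="0 0 1 0 0 0;0 0 1 0 0 0;0 0 0 0 0 0",
)

```text
t: 19.53
tool_pos: [0.6076, 0.0829, 0.1237]
tcp_rot: [-0.696, 0.718, 0.0, -0.0]
force: [-0.9, 0.0, -2.6]
width: 0.0109
```

```bash
python3 mv.py; python3 -c "
from workcell import r;print(r.observe()['wrist_torque'])"
```

```text
t 19.53 p [607.6  82.9 123.7] yaw -91.71 tilt 0.03 rot axis err [-0.0005 -0.0001] F [-0.9  0.  -2.6] w 10.9 q [-0.    0.41 -0.03  1.13 -0.   -1.54]
[-0.02322753  0.03429462 -0.02276697]
```

Emit:
play_rows(
  targets="0 0 2 0 0 0;0 0 2 0 0 0;0 0 2 0 0 0;0 0 2 0 0 0;0 0 0 0 0 0",
)

```text
t: 19.95
tool_pos: [0.6075, 0.0829, 0.1154]
tcp_rot: [-0.696, 0.718, 0.0, -0.0]
force: [-0.8, -0.1, -1.9]
width: 0.0107
```

Emit:
play_rows(
  targets="0 0 2 0 0 0;0 0 2 0 0 0;0 0 2 0 0 0;0 0 0 0 0 0",
)

```text
t: 20.28
tool_pos: [0.6075, 0.083, 0.1095]
tcp_rot: [-0.697, 0.718, 0.0, -0.0]
force: [0.0, 0.2, -1.2]
width: 0.0109
```

Emit:
play_rows(
  targets="0 0 1.5 0 0 0;0 0 0 0 0 0",
)

```text
t: 20.45
tool_pos: [0.6076, 0.083, 0.1082]
tcp_rot: [-0.697, 0.718, 0.0, -0.0]
force: [-0.4, 0.5, -2.2]
width: 0.0103
```

Emit:
play_rows(
  targets="0 0 1 0 0 0;0 0 0 0 0 0",
)

```text
t: 20.62
tool_pos: [0.6077, 0.083, 0.1074]
tcp_rot: [-0.697, 0.718, 0.0, -0.0]
force: [-0.4, 0.5, -1.7]
width: 0.0108
```

Emit:
play_rows(
  targets="0 0 1 0 0 0;0 0 0 0 0 0",
)

```text
t: 20.78
tool_pos: [0.6077, 0.083, 0.1064]
tcp_rot: [-0.697, 0.718, 0.0, -0.0]
force: [-0.5, 0.4, -1.5]
width: 0.0106
```

Emit:
play_rows(
  targets="0 0 1 0 0 0;0 0 0 0 0 0",
)

```text
t: 20.95
tool_pos: [0.6078, 0.083, 0.1057]
tcp_rot: [-0.697, 0.718, -0.0, 0.0]
force: [-0.5, -0.2, -0.1]
width: 0.0108
```

Home height expected at TCP 0.1057; contact is starting. One more small step, then relax and release.

Emit:
play_rows(
  targets="0 0 1 0 0 0;0 0 0 0 0 0",
)

```text
t: 21.12
tool_pos: [0.6079, 0.083, 0.1057]
tcp_rot: [-0.697, 0.718, -0.001, 0.001]
force: [-2.8, 0.8, 9.4]
width: 0.0104
```

Emit:
play_rows(
  targets="0 0 -0.7 0 0 0;0 0 0 0 0 0",
)

```text
t: 21.28
tool_pos: [0.6079, 0.083, 0.1057]
tcp_rot: [-0.697, 0.718, -0.0, 0.0]
force: [-1.3, -0.5, 6.1]
width: 0.0105
```

Emit:
play_rows(
  targets="0 0 0 0 0 0;0 0 0 0 0 0;0 0 0 0 0 0",
  jaw=0.5,
)

```text
t: 21.53
tool_pos: [0.6077, 0.083, 0.105]
tcp_rot: [-0.697, 0.718, 0.0, -0.0]
force: [0.1, 0.3, -0.1]
width: 0.0426
```

```bash
python3 mv.py; python3 look.py g18.png .607 .083 .1 24
```

```text
t 21.53 p [607.7  83.  105. ] yaw -91.7 tilt 0.01 rot axis err [-0.0002 -0.    ] F [ 0.1  0.3 -0.1] w 42.6 q [-0.    0.43 -0.06  1.09 -0.   -1.54]
roi 203 211
roi 172 146
```

View pics/g18.png

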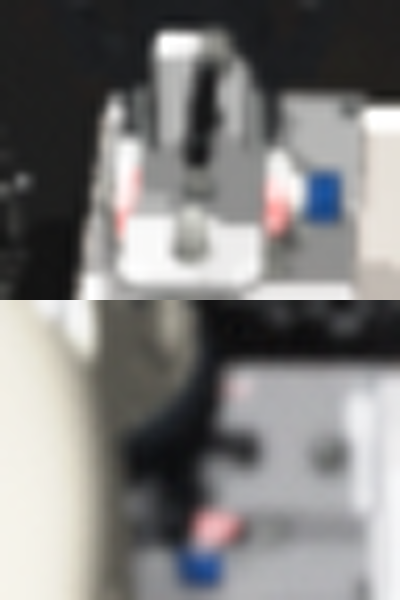

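Emit:
play_rows(
  targets="0 0 -5 0 0 0;0 0 -15 0 0 0;0 0 -30 0 0 0;0 0 -35 0 0 0;0 0 -10 0 0 0;0 0 0 0 0 0",
)

```text
t: 22.13
tool_pos: [0.6091, 0.083, 0.204]
tcp_rot: [-0.697, 0.718, -0.002, 0.002]
force: [0.6, -0.0, -0.4]
width: 0.0425
```

```bash
python3 look.py g19.png .607 .083 .1 24; python3 mvr.py 12 421 166 150 -159;python3 mv.py
```

```text
roi 203 211
roi 172 146
-6.5 15.8 4.2 0 0 5.61;-4.9 16.3 4.2 0 0 5.61;-3.3 16.7 4.2 0 0 5.61;-1.6 16.9 4.2 0 0 5.61;0.0 17.0 4.2 0 0 5.61;1.7 16.9 4.2 0 0 5.61;3.4 16.7 4.2 0 0 5.61;5.0 16.3 4.2 0 0 5.61;6.5 15.7 4.2 0 0 5.61;8.0 15.0 4.2 0 0 5.61;9.5 14.1 4.2 0 0 5.61;10.8 13.2 4.2 0 0 5.61
t 22.23 p [607.7  83.  200.1] yaw -91.7 tilt 0.02 rot axis err [ 0.0004 -0.    ] F [-0.2  1.  -1.5] w 42.8 q [-0.    0.38  0.12  1.31 -0.   -1.54]
```

View pics/g19.png

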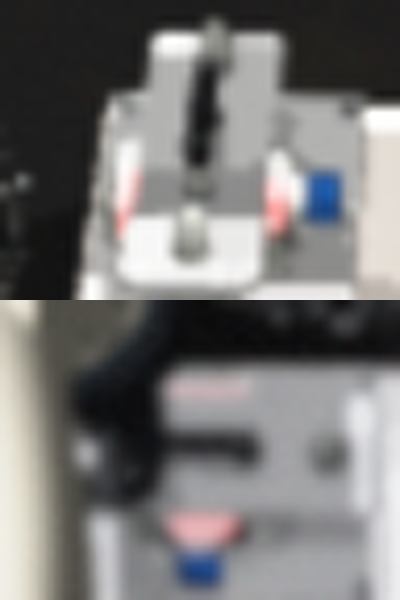

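Emit:
play_rows(
  targets="-6.5 16 4 0 0 5.6;-5 16.5 4 0 0 5.6;-3.5 16.5 4 0 0 5.6;-1.5 17 4 0 0 5.6;0 17 4 0 0 5.6;1.5 17 4 0 0 5.6;3.5 16.5 4 0 0 5.6;5 16.5 4 0 0 5.6;6.5 15.5 4 0 0 5.6;8 15 4 0 0 5.6;9.5 14 4 0 0 5.6;11 13 4 0 0 5.6",
)

```text
t: 23.23
tool_pos: [0.4192, 0.1659, 0.1505]
tcp_rot: [-0.181, 0.984, 0.0, -0.001]
force: [0.4, 1.0, -0.4]
width: 0.0426
```

Emit:
play_rows(
  targets="0 0 0 0 0 0;0 0 0 0 0 0;0 0 0 0 0 0",
)

```text
t: 23.48
tool_pos: [0.4211, 0.1657, 0.1517]
tcp_rot: [-0.184, 0.983, -0.0, -0.0]
force: [0.2, -0.9, 0.3]
width: 0.0426
```

```bash
python3 look.py g20.png .44 .172 .01 20; python3 mv.py 421 166 60 -159
```

```text
roi 252 248
roi 158 192
t 23.58 p [421.5 165.5 151.9] yaw -158.84 tilt 0.01 rot axis err [-0.0002 -0.0002] F [ 0.   0.2 -0.1] w 42.8 q [ 0.19  0.13 -0.35  1.09 -0.   -0.18]
wp0: turn z 0.16deg (after shift); shift total [ 0.3  0.6 91.9] in 3: [ 0.11  0.21 30.64]
```

View pics/g20.png

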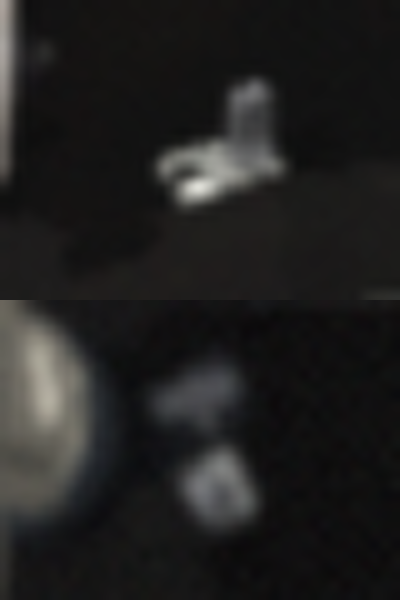

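Emit:
play_rows(
  targets="0 0 30 0 0 0;0 0 35 0 0 0;0 0 28 0 0 0;0 0 10 0 0 0;0 0 0 0 0 0;0 0 0 0 0 0",
)

```text
t: 24.08
tool_pos: [0.4213, 0.1655, 0.049]
tcp_rot: [-0.183, 0.983, -0.0, -0.001]
force: [-0.4, 0.3, 0.7]
width: 0.0426
```

```bash
python3 look.py g21.png .43 .172 .03 20; python3 mv.py 421 166 8 -159
```

```text
roi 255 244
roi 157 194
t 24.18 p [421.9 165.8  50.1] yaw -158.9 tilt 0.09 rot axis err [0.0015 0.0003] F [-0.5  0.2 -0.7] w 42.8 q [ 0.19  0.23 -0.52  0.82 -0.   -0.18]
wp0: turn z 0.10deg (after shift); shift total [ 0.8  0.5 42.1] in 2: [ 0.4   0.26 21.05]
```

View pics/g21.png

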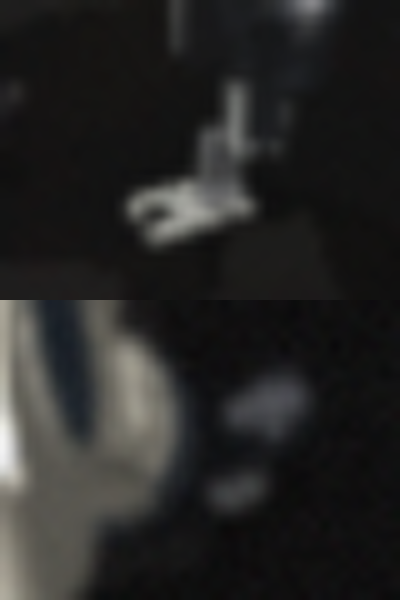

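Run:
```python
from fit import *
S,T=np.load("last.npy",allow_pickle=True)
M=pose(.4219,.1658,.0501,np.radians(-158.9))  # tool x dir; build finger boxes in yaw frame (x along tool x, y left)
F=[tf(M,box(-.011,.011,s*.0215-(0.001),s*.0215+.001,0.006,.04)) for s in(1,-1)]
C=pose(.4455,.1752,0,np.radians(20.9))
H=F+[tf(C,h) for h in CL]
overlay(S,H,(255,244,295,274),"a.png");overlay(T,H,(157,194,197,224),"b.png")
cv2.imwrite("pics/o22.png",np.vstack([cv2.resize(cv2.imread(f"pics/{c}.png"),(400,300)) for c in "ab"]))
```

```text
(no output)
```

View pics/o22.png

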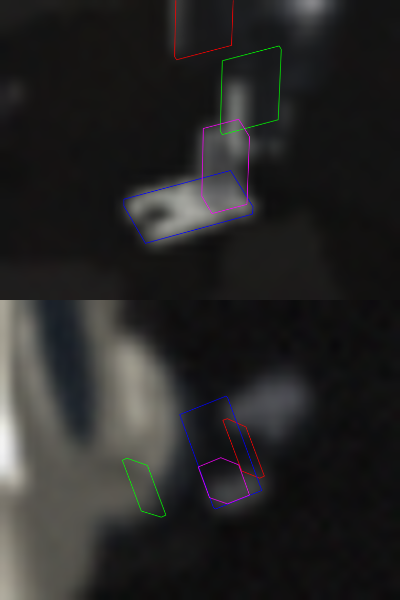

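Emit:
play_rows(
  targets="0.5 0.5 20 0 0 0;0 0 15 0 0 0;0 0 5 0 0 0;0 0 1 0 0 0;0 0 0 0 0 0;0 0 0 0 0 0",
)

```text
t: 24.68
tool_pos: [0.421, 0.1662, 0.0092]
tcp_rot: [-0.183, 0.983, -0.0, 0.001]
force: [0.4, -0.0, 0.4]
width: 0.0424
```

Emit:
play_rows(
  targets="0 0 0 0 0 0;0 0 0 0 0 0;0 0 0 0 0 0;0 0 0 0 0 0;0 0 0 0 0 0",
  jaw=1,
  newtons=50,
)

```text
t: 25.1
tool_pos: [0.4206, 0.1661, 0.0088]
tcp_rot: [-0.183, 0.983, -0.0, 0.001]
force: [-1.4, -0.6, 5.7]
width: 0.0087
```

```bash
python3 mv.py
```

```text
t 25.1 p [420.6 166.1   8.8] yaw -158.9 tilt 0.06 rot axis err [0.001  0.0001] F [-1.4 -0.6  5.7] w 8.7 q [ 0.19  0.28 -0.58  0.71 -0.   -0.18]
```

Emit:
play_rows(
  targets="0 0 -3 0 0 0;0 0 -12 0 0 0;0 0 -30 0 0 0;0 0 -35 0 0 0;0 0 -35 0 0 0;0 0 -15 0 0 0;0 0 0 0 0 0",
)

```text
t: 25.68
tool_pos: [0.422, 0.1665, 0.142]
tcp_rot: [-0.183, 0.983, 0.0, 0.003]
force: [-0.4, -0.2, -0.4]
width: 0.0087
```

```bash
python3 look.py g23.png .43 .172 .13 20; python3 mvr.py 6 558 152 140 -181.7;python3 mv.py
```

```text
roi 255 223
roi 151 192
-20.6 -10.5 -0.3 0 0 3.80;-21.2 -9.1 -0.3 0 0 3.80;-21.8 -7.7 -0.3 0 0 3.80;-22.2 -6.2 -0.3 0 0 3.80;-22.6 -4.7 -0.3 0 0 3.80;-22.9 -3.2 -0.3 0 0 3.80
t 25.78 p [420.2 166.1 138.4] yaw -158.9 tilt 0.06 rot axis err [0.0011 0.0002] F [-0.7 -0.2 -2.3] w 9.0 q [ 0.19  0.14 -0.38  1.05  0.   -0.18]
```

View pics/g23.png

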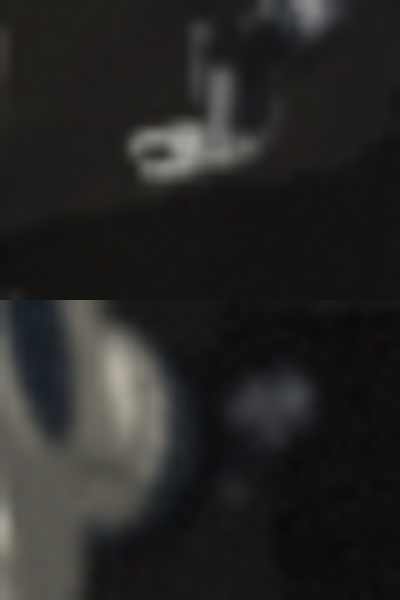

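Clip is held level. Move to the pre-push position.

Emit:
play_rows(
  targets="-20.5 -10.5 0 0 0 3.8;-21 -9 0 0 0 3.8;-22 -7.5 0 0 0 3.8;-22 -6 0 0 0 3.8;-22.5 -4.5 0 0 0 3.8;-23 -3 0 0 0 3.8;0 0 0 0 0 0;0 0 0 0 0 0;0 0 0 0 0 0",
)

```text
t: 26.53
tool_pos: [0.5564, 0.1526, 0.1366]
tcp_rot: [0.014, 1.0, -0.0, -0.002]
force: [-0.1, 0.7, -0.5]
width: 0.0092
```

```bash
python3 look.py g24.png .59 .15 .12 18; python3 mv.py 558.5 151.7 112 178.3
```

```text
roi 213 223
roi 160 154
t 26.63 p [556.4 152.8 137.6] yaw 178.36 tilt 0.09 rot axis err [-0.0016 -0.0001] F [0.  0.5 0.3] w 9.1 q [ 0.12  0.35 -0.09  1.13  0.    0.15]
wp0: turn z 0.06deg (after shift); shift total [-2.1 -1.  25.6] in 1: [-2.12 -1.   25.6 ]
```

View pics/g24.png

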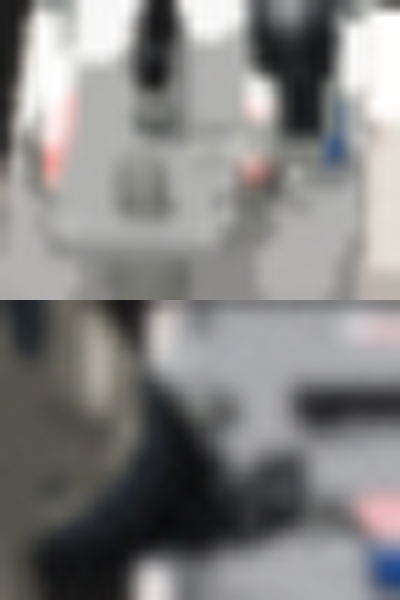

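```bash
cat > ov3.py <<'E'
import sys
from fit import *
# ov3.py name tcpx tcpy tcpz yaw sx sy(stud) w
S,T=np.load("last.npy",allow_pickle=True)
n=sys.argv[1];x,y,z,yw,sx,sy=[float(v) for v in sys.argv[2:8]]
a=np.radians(yw-180);C=pose(x+.026*np.cos(a),y+.026*np.sin(a),z-.0088,a)
Q=pose(sx,sy,0,np.radians(-1.7))
H=[tf(C,h) for h in CL]+[tf(Q,h) for h in stud_hulls(0)[2:]]
o=[]
for d in(S,T):
    u=P(d,[(x+sx)/2+.01,sy,.11])[0].round().astype(int);overlay(d,H,(u[0]-16,u[1]-12,u[0]+16,u[1]+12),"a.png");o.append(cv2.resize(cv2.imread("pics/a.png"),(400,300)))
cv2.imwrite("pics/"+n,np.vstack(o))
E
python3 ov3.py o25.png .5564 .1528 .1376 178.3 .6095 .1502
```

```text
(no output)
```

View pics/o25.png

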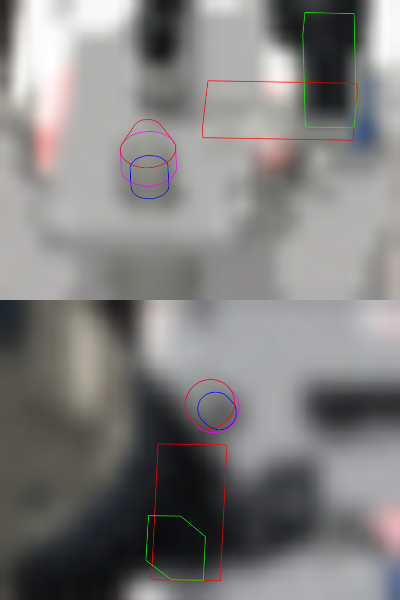

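Emit:
play_rows(
  targets="-2 -1.2 10 0 0 0;0 0 10 0 0 0;0 0 4 0 0 0;0 0 2 0 0 0;0 0 0 0 0 0;0 0 0 0 0 0",
)

```text
t: 27.13
tool_pos: [0.5595, 0.1514, 0.1121]
tcp_rot: [0.015, 1.0, -0.0, -0.0]
force: [-0.1, -0.7, -0.6]
width: 0.0089
```

```bash
python3 mv.py 558.5 151.5 110.5 178.3
```

```text
t 27.13 p [559.5 151.4 112.1] yaw 178.3 tilt 0.01 rot axis err [-0.0002 -0.    ] F [-0.1 -0.7 -0.6] w 8.9 q [ 0.12  0.37 -0.13  1.07  0.    0.15]
wp0: turn z 0.00deg (after shift); shift total [1.  0.1 1.6] in 1: [1.03 0.06 1.62]
```

Emit:
play_rows(
  targets="-3 0 1.6 0 0 0;-4 0 0 0 0 0;-2 0 0 0 0 0;0 0 0 0 0 0;0 0 0 0 0 0",
)

```text
t: 27.55
tool_pos: [0.5688, 0.1511, 0.1106]
tcp_rot: [0.015, 1.0, -0.0, 0.0]
force: [-0.1, 0.2, -0.2]
width: 0.0088
```

```bash
python3 mv.py;python3 look.py g26.png .595 .15 .11 16;python3 ov3.py o26.png .5685 .1512 .1105 178.3 .6095 .1500
```

```text
t 27.55 p [568.8 151.1 110.6] yaw 178.29 tilt 0.0 rot axis err [ 0.0001 -0.    ] F [-0.1  0.2 -0.2] w 8.8 q [ 0.12  0.38 -0.11  1.08 -0.    0.15]
roi 213 226
roi 163 155
```

View pics/o26.png

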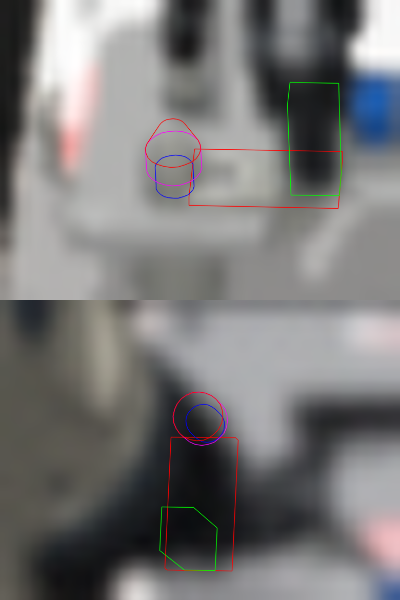

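Emit:
play_rows(
  targets="-2 0 0 0 0 0;0 0 0 0 0 0",
)

```text
t: 27.82
tool_pos: [0.5707, 0.1511, 0.1106]
tcp_rot: [0.015, 1.0, 0.0, 0.0]
force: [-0.3, 0.7, -0.6]
width: 0.009
```

Emit:
play_rows(
  targets="-2 0 0 0 0 0;0 0 0 0 0 0",
)

```text
t: 27.98
tool_pos: [0.5723, 0.1512, 0.1104]
tcp_rot: [0.015, 1.0, 0.0, -0.001]
force: [-2.0, 1.3, 1.0]
width: 0.0089
```

Emit:
play_rows(
  targets="-2 0 0 0 0 0;0 0 0 0 0 0",
)

```text
t: 28.15
tool_pos: [0.5739, 0.1511, 0.1102]
tcp_rot: [0.015, 1.0, 0.0, -0.001]
force: [-5.2, 1.2, 1.7]
width: 0.009
```

Emit:
play_rows(
  targets="-2 0.4 0 0 0 0;0 0 0 0 0 0",
)

```text
t: 28.32
tool_pos: [0.5767, 0.1513, 0.1104]
tcp_rot: [0.015, 1.0, -0.0, -0.0]
force: [-0.2, 0.7, 1.0]
width: 0.0086
```

Emit:
play_rows(
  targets="-2 0 0 0 0 0;0 0 0 0 0 0",
)

```text
t: 28.48
tool_pos: [0.5798, 0.1511, 0.1109]
tcp_rot: [0.015, 1.0, -0.0, 0.001]
force: [3.0, -0.1, -0.3]
width: 0.0089
```

Emit:
play_rows(
  targets="-2 0 0 0 0 0;0 0 0 0 0 0",
)

```text
t: 28.65
tool_pos: [0.5812, 0.151, 0.1107]
tcp_rot: [0.015, 1.0, -0.0, 0.0]
force: [0.0, -0.3, -0.3]
width: 0.0091
```

Emit:
play_rows(
  targets="-1.5 0 0 0 0 0;0 0 0 0 0 0",
)

```text
t: 28.82
tool_pos: [0.5819, 0.1511, 0.1105]
tcp_rot: [0.015, 1.0, -0.0, -0.0]
force: [-2.0, 0.8, 0.7]
width: 0.0089
```

Emit:
play_rows(
  targets="-1.5 0 0 0 0 0;0 0 0 0 0 0",
)

```text
t: 28.98
tool_pos: [0.5822, 0.151, 0.1105]
tcp_rot: [0.015, 1.0, -0.0, -0.001]
force: [-7.1, -0.6, 4.1]
width: 0.0088
```

Emit:
play_rows(
  targets="-1.5 0 0 0 0 0;0 0 0 0 0 0",
)

```text
t: 29.15
tool_pos: [0.5825, 0.151, 0.1104]
tcp_rot: [0.015, 1.0, -0.0, -0.003]
force: [-13.4, -1.0, 7.5]
width: 0.0091
```

Emit:
play_rows(
  targets="2.2 0 0 0 0 0;0 0 1.2 0 0 0;0 0 0 0 0 0",
)

```text
t: 29.4
tool_pos: [0.582, 0.1512, 0.1091]
tcp_rot: [0.015, 1.0, 0.0, -0.001]
force: [-5.0, 0.8, -0.0]
width: 0.009
```

```bash
python3 mv.py;python3 look.py g27.png .600 .15 .11 16;python3 ov3.py o27.png .582 .151 .1104 178.3 .6095 .1500
```

```text
t 29.4 p [582.  151.2 109.1] yaw 178.31 tilt 0.09 rot axis err [-0.0016  0.0001] F [-5.   0.8 -0. ] w 9.0 q [ 0.11  0.4  -0.08  1.09  0.    0.14]
roi 212 226
roi 163 153
```

View pics/g27.png

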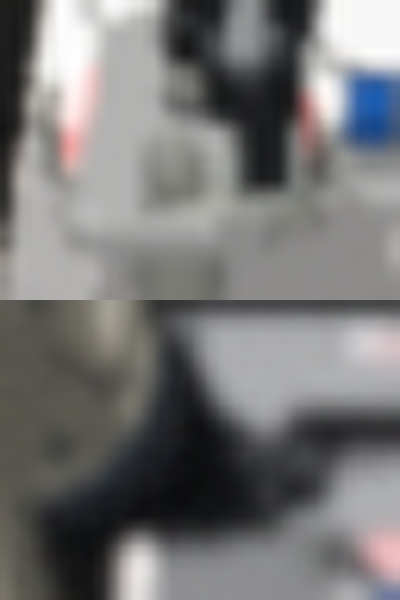

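Emit:
play_rows(
  targets="0 0 0 0 0 0;0 0 0 0 0 0;0 0 0 0 0 0",
  jaw=0.72,
)

```text
t: 29.75
tool_pos: [0.5836, 0.1511, 0.1095]
tcp_rot: [0.015, 1.0, 0.0, 0.001]
force: [0.4, 0.1, -0.2]
width: 0.024
```

Emit:
play_rows(
  targets="0 0 -8 0 0 0;0 0 -20 0 0 0;0 0 -30 0 0 0;0 0 -15 0 0 0;0 0 0 0 0 0",
)

```text
t: 30.17
tool_pos: [0.5847, 0.1513, 0.1869]
tcp_rot: [0.015, 1.0, 0.0, 0.003]
force: [0.0, -0.5, -0.8]
width: 0.0239
```

```bash
python3 mv.py;python3 look.py g28.png .600 .15 .11 16;python3 ov3.py o28.png .582 .151 .1088 178.3 .6095 .1500
```

```text
t 30.17 p [584.7 151.3 186.9] yaw 178.3 tilt 0.39 rot axis err [0.0068 0.0007] F [ 0.  -0.5 -0.8] w 23.9 q [ 0.11  0.36  0.06  1.26 -0.    0.14]
roi 212 226
roi 163 153
```

View pics/g28.png

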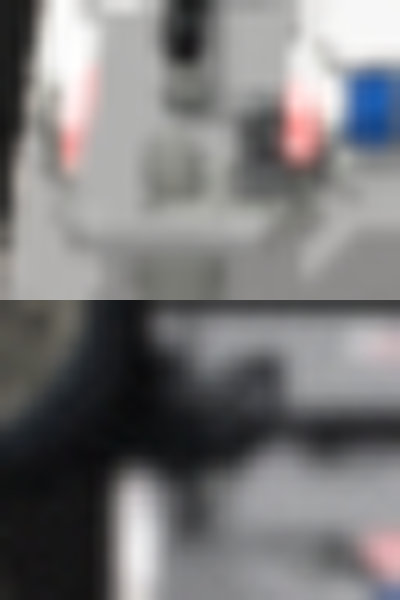

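View pics/o28.png

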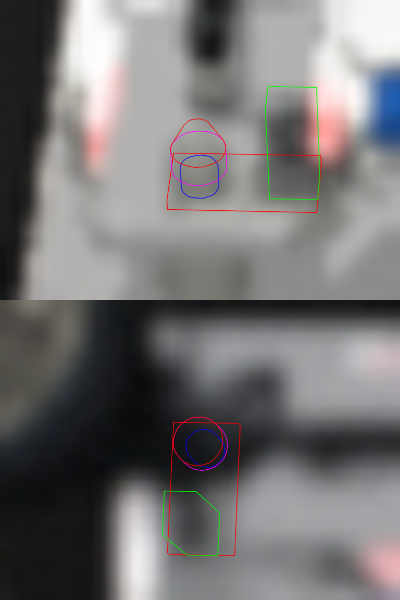

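```bash
python3 mvr.py 11 418 -145 150 196.5
```

```text
14.2 -27.4 3.0 0 0 -1.65;15.0 -26.9 3.0 0 0 -1.65;15.8 -26.5 3.0 0 0 -1.65;16.5 -26.0 3.0 0 0 -1.65;17.3 -25.5 3.0 0 0 -1.65;18.0 -25.0 3.0 0 0 -1.65;18.7 -24.5 3.0 0 0 -1.65;19.4 -23.9 3.0 0 0 -1.65;20.1 -23.4 3.0 0 0 -1.65;20.8 -22.8 3.0 0 0 -1.65;21.4 -22.2 3.0 0 0 -1.65
```

Emit:
play_rows(
  targets="14 -27.5 3 0 0 -1.7;15 -27 3 0 0 -1.7;16 -26.5 3 0 0 -1.7;16.5 -26 3 0 0 -1.6;17 -25.5 3 0 0 -1.6;18 -25 3 0 0 -1.6;18.5 -24.5 3 0 0 -1.6;19.5 -24 3 0 0 -1.6;20 -23.5 3 0 0 -1.6;21 -23 3 0 0 -1.6;21.5 -22 3 0 0 -1.6;0 0 0 0 0 0",
  jaw=0.5,
)

```text
t: 31.27
tool_pos: [0.4152, -0.1483, 0.148]
tcp_rot: [-0.14, 0.99, 0.0, -0.001]
force: [-0.1, -0.5, -0.1]
width: 0.0428
```

Emit:
play_rows(
  targets="0 0 30 0 0 0;0 0 35 0 0 0;0 0 24 0 0 0;0 0 10 0 0 0;0 0 0 0 0 0;0 0 0 0 0 0",
)

```text
t: 31.77
tool_pos: [0.4173, -0.1449, 0.0498]
tcp_rot: [-0.141, 0.99, 0.001, -0.001]
force: [-0.1, -0.6, 0.8]
width: 0.0423
```

```bash
python3 mv.py 418 -145.2 50 -163.5; python3 look.py g29.png .43 -.14 .03 20
cat > ov4.py <<'E'
import sys
from fit import *
S,T=np.load("last.npy",allow_pickle=True)
x,y,z,yw,cx,cy,cw=[float(v) for v in sys.argv[2:9]]
M=pose(x,y,z,np.radians(yw))
F=[tf(M,box(-.011,.011,s*.0215-(0.001),s*.0215+.001,0.0,.04)) for s in(1,-1)]
C=pose(cx,cy,0,np.radians(cw));H=F+[tf(C,h) for h in CL]
o=[]
for d in(S,T):
    u=P(d,[cx-.02,cy,.02])[0].round().astype(int);overlay(d,H,(u[0]-16,u[1]-14,u[0]+16,u[1]+10),"a.png");o.append(cv2.resize(cv2.imread("pics/a.png"),(400,300)))
cv2.imwrite("pics/"+sys.argv[1],np.vstack(o))
E
P=$(python3 -c "
from workcell import r;print(*r.observe()['tool_pos'])"); python3 ov4.py o29.png $P -163.5 .4426 -.1376 16.5
```

```text
t 31.77 p [ 417.3 -144.9   49.8] yaw -163.8 tilt 0.12 rot axis err [-0.0018  0.0011] F [-0.1 -0.6  0.8] w 42.3 q [-0.52  0.22 -0.54  0.82  0.   -0.81]
wp0: turn z -0.30deg (after shift); shift total [-0.5 -0.5 -0.2] in 1: [-0.54 -0.51 -0.2 ]
roi 252 193
roi 231 193
```

View pics/o29.png

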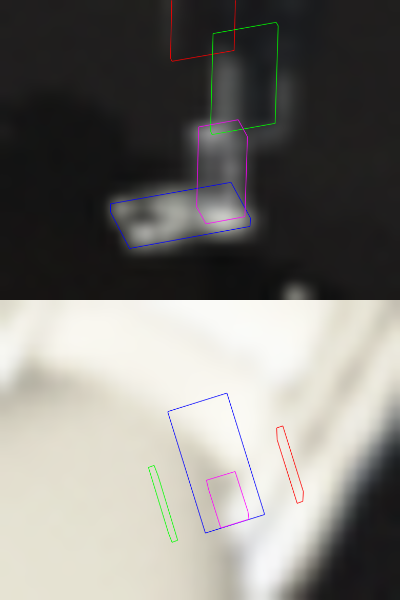

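Emit:
play_rows(
  targets="0 0 20 0 0 0;0 0 15 0 0 0;0 0 5 0 0 0;0 0 1 0 0 0;0 0 0 0 0 0;0 0 0 0 0 0",
)

```text
t: 32.37
tool_pos: [0.4184, -0.1456, 0.0103]
tcp_rot: [-0.141, 0.99, -0.0, 0.001]
force: [0.1, -0.4, -0.9]
width: 0.0428
```

Emit:
play_rows(
  targets="0 0 0 0 0 0;0 0 0 0 0 0;0 0 0 0 0 0;0 0 0 0 0 0;0 0 0 0 0 0",
  jaw=1,
  newtons=50,
)

```text
t: 32.78
tool_pos: [0.4181, -0.1455, 0.01]
tcp_rot: [-0.141, 0.99, -0.0, 0.0]
force: [-0.1, 0.4, 5.9]
width: 0.0089
```

```bash
python3 mv.py
```

```text
t 32.78 p [ 418.1 -145.5   10. ] yaw -163.8 tilt 0.06 rot axis err [ 0.0009 -0.0006] F [-0.1  0.4  5.9] w 8.9 q [-0.52  0.27 -0.6   0.7  -0.   -0.81]
```

Emit:
play_rows(
  targets="0 0 -3 0 0 0;0 0 -12 0 0 0;0 0 -30 0 0 0;0 0 -35 0 0 0;0 0 -35 0 0 0;0 0 -18 0 0 0;0 0 0 0 0 0",
)

```text
t: 33.37
tool_pos: [0.4195, -0.1463, 0.1465]
tcp_rot: [-0.141, 0.99, -0.002, 0.003]
force: [0.5, 0.3, 0.1]
width: 0.0092
```

```bash
python3 mv.py; python3 look.py g30.png .43 -.14 .14 20;python3 mvr.py 7 554 19.5 141 -181.7
```

```text
t 33.37 p [ 419.5 -146.3  146.5] yaw -163.79 tilt 0.39 rot axis err [ 0.006  -0.0035] F [0.5 0.3 0.1] w 9.2 q [-0.52  0.12 -0.38  1.06 -0.   -0.81]
roi 253 171
roi 231 191
-25.2 17.2 0.3 0 0 2.56;-24.4 18.3 0.3 0 0 2.56;-23.6 19.4 0.3 0 0 2.56;-22.7 20.4 0.3 0 0 2.56;-21.8 21.4 0.3 0 0 2.56;-20.8 22.4 0.3 0 0 2.56;-19.8 23.3 0.3 0 0 2.56
```

View pics/g30.png

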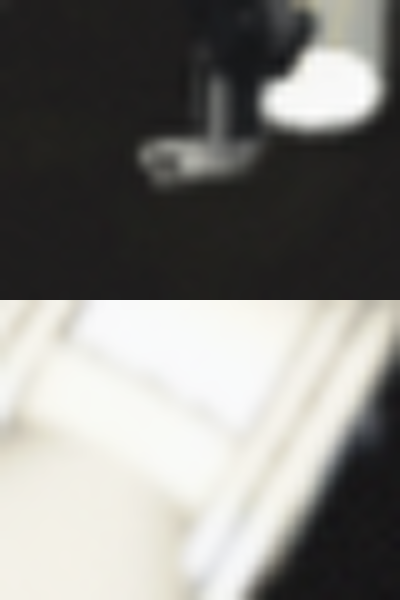

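Emit:
play_rows(
  targets="-25 17 0 0 0 2.6;-24.5 18.5 0 0 0 2.6;-23.5 19.5 0 0 0 2.6;-22.5 20.5 0 0 0 2.6;-22 21.5 0 0 0 2.5;-21 22.5 0 0 0 2.5;-20 23.5 0 0 0 2.5;0 0 0 0 0 0;0 0 0 0 0 0;0 0 0 0 0 0",
)

```text
t: 34.3
tool_pos: [0.5532, 0.02, 0.1408]
tcp_rot: [0.014, 1.0, 0.0, -0.002]
force: [-0.5, -0.0, -0.2]
width: 0.0084
```

```bash
python3 mv.py 554.5 19.7 113 178.3; python3 look.py g31.png .59 .02 .11 18
```

```text
t 34.3 p [553.2  20.  140.8] yaw 178.36 tilt 0.17 rot axis err [-0.003   0.0001] F [-0.5 -0.  -0.2] w 8.4 q [-0.12  0.31 -0.14  1.12 -0.   -0.09]
wp0: turn z 0.06deg (after shift); shift total [-1.3 -0.3 27.8] in 1: [-1.29 -0.31 27.81]
roi 214 203
roi 193 154
```

View pics/g31.png

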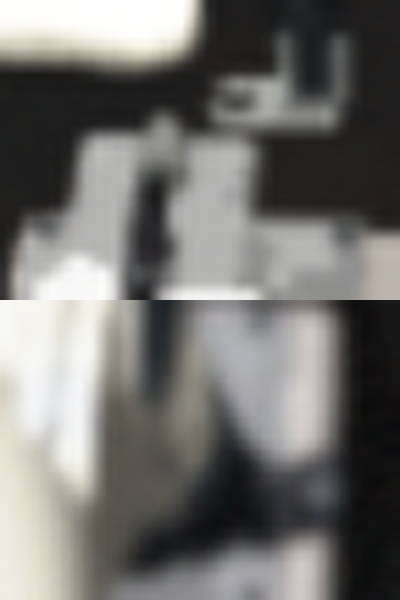

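Lower to push height and advance toward the stud.

Emit:
play_rows(
  targets="-1.3 -0.3 12 0 0 0;0 0 10 0 0 0;0 0 4 0 0 0;0 0 2 0 0 0;0 0 0 0 0 0;0 0 0 0 0 0",
)

```text
t: 34.9
tool_pos: [0.5555, 0.0194, 0.1146]
tcp_rot: [0.015, 1.0, 0.0, 0.0]
force: [-0.5, -0.3, 0.4]
width: 0.0087
```

```bash
python3 mv.py 554.5 19.7 111.7 178.3; python3 look.py g32.png .59 .02 .11 18;python3 ov3.py o32.png .5555 .0196 .1115 178.3 .6048 .0182
```

```text
t 34.9 p [555.5  19.4 114.6] yaw 178.28 tilt 0.01 rot axis err [0.0001 0.    ] F [-0.5 -0.3  0.4] w 8.7 q [-0.12  0.33 -0.19  1.06  0.   -0.09]
wp0: turn z -0.02deg (after shift); shift total [1.  0.2 2.9] in 1: [0.96 0.23 2.89]
roi 214 203
roi 193 154
```

View pics/o32.png

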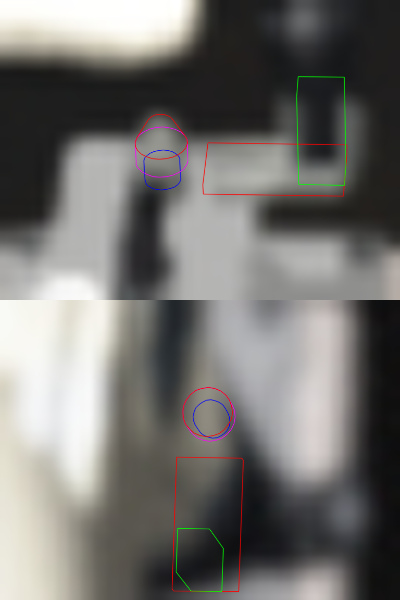

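Emit:
play_rows(
  targets="0 0 2.9 0 0 0;-4 0 0 0 0 0;-4 0 0 0 0 0;-2 0 0 0 0 0;0 0 0 0 0 0;0 0 0 0 0 0",
)

```text
t: 35.5
tool_pos: [0.5656, 0.0193, 0.1114]
tcp_rot: [0.015, 1.0, 0.0, -0.0]
force: [-0.7, 0.5, -0.1]
width: 0.0088
```

Emit:
play_rows(
  targets="-2 0 0 0 0 0;0 0 0 0 0 0",
)

```text
t: 35.67
tool_pos: [0.5677, 0.0192, 0.1115]
tcp_rot: [0.015, 1.0, -0.0, 0.0]
force: [-0.1, -0.7, -0.1]
width: 0.0091
```

Emit:
play_rows(
  targets="-2 0 0 0 0 0;0 0 0 0 0 0",
)

```text
t: 35.83
tool_pos: [0.5693, 0.0194, 0.1114]
tcp_rot: [0.015, 1.0, 0.0, -0.0]
force: [-1.4, 1.0, -0.2]
width: 0.009
```

Emit:
play_rows(
  targets="-2 0 0 0 0 0;0 0 0 0 0 0",
)

```text
t: 36.0
tool_pos: [0.5707, 0.0194, 0.111]
tcp_rot: [0.015, 1.0, 0.0, -0.001]
force: [-3.5, 1.4, -0.6]
width: 0.0091
```

Emit:
play_rows(
  targets="-2 0.5 0 0 0 0;0 0 0 0 0 0",
)

```text
t: 36.17
tool_pos: [0.5735, 0.0195, 0.1113]
tcp_rot: [0.015, 1.0, -0.0, -0.0]
force: [1.7, -1.0, -1.3]
width: 0.009
```

Emit:
play_rows(
  targets="-2 0 0 0 0 0;0 0 0 0 0 0",
)

```text
t: 36.33
tool_pos: [0.5768, 0.0193, 0.1119]
tcp_rot: [0.015, 1.0, -0.0, 0.001]
force: [3.1, -0.4, -0.6]
width: 0.0091
```

Emit:
play_rows(
  targets="-2 0 0 0 0 0;0 0 0 0 0 0",
)

```text
t: 36.5
tool_pos: [0.578, 0.0194, 0.1116]
tcp_rot: [0.015, 1.0, 0.0, 0.0]
force: [-0.3, 0.2, -0.7]
width: 0.0088
```

Emit:
play_rows(
  targets="-2 0 0 0 0 0;0 0 0 0 0 0",
)

```text
t: 36.67
tool_pos: [0.5792, 0.0194, 0.1114]
tcp_rot: [0.015, 1.0, 0.0, -0.0]
force: [-1.9, 0.5, 0.9]
width: 0.0092
```

Emit:
play_rows(
  targets="-1.5 0 0 0 0 0;0 0 0 0 0 0",
)

```text
t: 36.83
tool_pos: [0.5796, 0.0194, 0.1113]
tcp_rot: [0.015, 1.0, -0.0, -0.001]
force: [-7.7, 0.7, 4.7]
width: 0.009
```

Emit:
play_rows(
  targets="-1.5 0 0 0 0 0;0 0 0 0 0 0",
)

```text
t: 37.0
tool_pos: [0.5798, 0.0195, 0.1113]
tcp_rot: [0.015, 1.0, -0.0, -0.003]
force: [-13.8, -0.0, 7.0]
width: 0.0085
```

Emit:
play_rows(
  targets="2.7 0 0 0 0 0;0 0 1.2 0 0 0;0 0 0 0 0 0",
)

```text
t: 37.25
tool_pos: [0.5793, 0.0195, 0.1101]
tcp_rot: [0.015, 1.0, 0.0, -0.0]
force: [-5.3, 0.4, 1.2]
width: 0.0091
```

Emit:
play_rows(
  targets="0 0 0 0 0 0;0 0 0 0 0 0;0 0 0 0 0 0",
  jaw=0.72,
)

```text
t: 37.5
tool_pos: [0.5803, 0.0193, 0.1103]
tcp_rot: [0.015, 1.0, -0.0, 0.0]
force: [0.6, 0.1, -0.3]
width: 0.0237
```

Emit:
play_rows(
  targets="0 0 -8 0 0 0;0 0 -20 0 0 0;0 0 -30 0 0 0;0 0 -35 0 0 0;0 0 -20 0 0 0;30 0 0 0 0 0;40 -5 0 0 0 0;40 -20 0 0 0 0;20 -35 0 0 0 0;0 -40 0 0 0 0;0 -40 0 0 0 0;0 -40 0 0 0 0",
)

```text
t: 38.5
tool_pos: [0.4468, -0.1569, 0.2247]
tcp_rot: [0.014, 1.0, -0.001, 0.001]
force: [1.4, -0.6, 0.3]
width: 0.0239
```

Emit:
play_rows(
  targets="0 -40 0 0 0 0;0 -40 0 0 0 0;0 -40 0 0 0 0;0 0 0 0 0 0;0 0 0 0 0 0",
)

```text
t: 38.92
tool_pos: [0.4434, -0.2775, 0.2233]
tcp_rot: [0.017, 1.0, 0.0, -0.0]
force: [-0.1, -0.1, -0.7]
width: 0.0239
```

```bash
python3 mv.py; python3 look.py g33.png .6 .083 .1 26
```

```text
t 38.92 p [ 443.4 -277.5  223.3] yaw 178.09 tilt 0.01 rot axis err [-0.0001  0.0001] F [-0.1 -0.1 -0.7] w 23.9 q [-0.72  0.22 -0.06  1.3  -0.   -0.69]
roi 203 210
roi 170 147
```

View pics/g33.png

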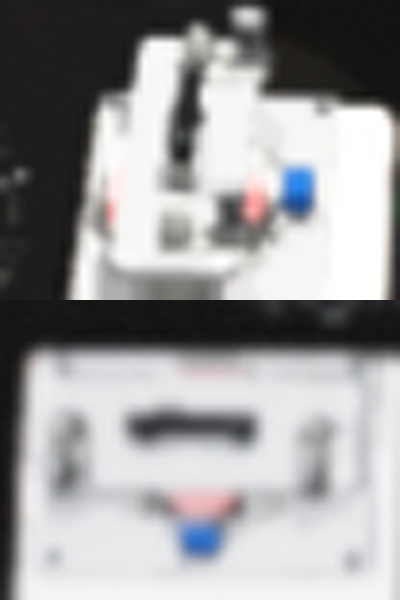

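Both clips sit at the studs (top view (70,450) and (315,455)). I'll check their seat position with an overlay in both views.

Run:
```python
from fit import *
S,T=np.load("last.npy",allow_pickle=True)
Q=pose(.6065,.0838,0,np.radians(-1.7))
C=[tf(Q@pose(0,q,.1,0),h) for q in(.066,-.066) for h in CL]
PLm=[tf(Q@pose(0,0,.0895,0),PL[0])]
G=[tf(Q,h) for q in(.066,-.066) for h in stud_hulls(q)[3:]]
o=[]
for d,roi in((S,(208,208,248,248)),(T,(172,153,222,183))):
    overlay(d,C+PLm+[PLm[0][:1]]*3+G,roi,"a.png");a=cv2.imread("pics/a.png");k=390/a.shape[1];a=cv2.resize(a,None,fx=k,fy=k);o.append(cv2.copyMakeBorder(a,0,400-a.shape[0],0,0,0))
cv2.imwrite("pics/o34.png",np.hstack(o))
```

```text
(no output)
```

View pics/o34.png

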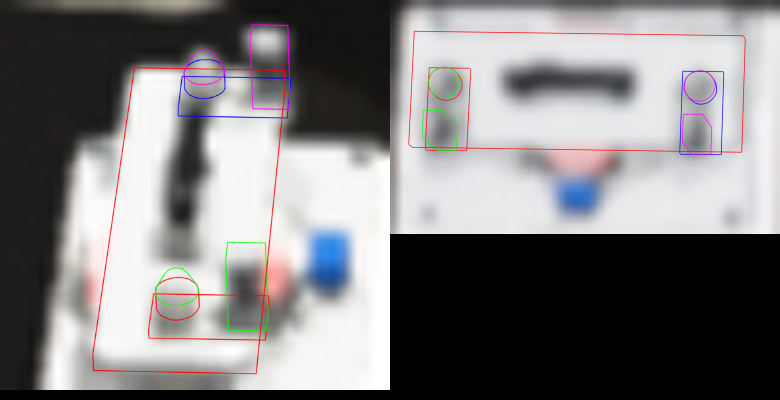

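Run:
```python
from h import *
S=r.camera("side");T=r.camera("top");S0,T0=np.load("cal.npy",allow_pickle=True)
for n in["slide_box","mouse","beaker","tip_box"]:print(n,[np.round(x["uv"],1).tolist() for x in r.find_in("side",n)][:2])
print(r.job_done())
```

```text
slide_box [[208.3, 279.0]]
mouse [[238.3, 251.6], [218.3, 201.2]]
beaker [[282.0, 173.4]]
tip_box [[298.8, 300.9]]
the job is handed in; nothing more can be done
None
```

I did the job in the order asked and handed it in at about 39 s of the 72 s allowed; the hand-in gives no verdict.

- **Flask:** It was carried flat and set in the nest with the cap toward the control front. It touched down at the mat height, and the pictures after release show it lying in the nest.
- **Plate:** I took the larger of the two look-alikes; its fitted outline matched 60 x 172 mm. It brushed a stud on one side with about 3 N. I shifted it about 1.5 mm and lowered it freely until it stopped on the collars. The gripper height at contact matched the expected home height to the millimetre.
- **Clips:** Each clip met about 4–5 N, snapped in with the force turning forward, and then hit a hard stop of about 13 N, roughly 10 mm past first contact.

**Last checks:** The final overlays in both views match two seated clips and a plate lying home on both studs. The gripper was clear of everything.

**Disagreements:**
- The two cameras differed by 1–4 mm in places. I relied on contact forces for the final fits.
- The two clips stopped about 2.7 mm apart along x, where I expected about 3.9 mm, which is within measuring error.
- For the mouse, the finder's best hit was a false one on the shaker. Its second hit agrees with where the mouse started to about 2 pixels.
- The tip box and beaker were found within 1 pixel of their start, the slide box within about 2.

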